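# Stack painted plates with a lifter and scrap the rusty nuts

### The job

Clear this returns bench in the fastener store. Drop every rusty long nut into the red scrap box; then lift every freshly painted yellow plate with the orange-handled lifter, sliding its blade under the plate, and stack the plates flat in the middle of the dark blue open-fronted bin, without the gripper ever touching a plate. Finally put the lifter back centred on its black mat, standing as you found it, and leave everything else on the bench where it is.

Things in the scene. Friction and masses are not known exactly. Their poses are not given: they have to be found in the camera images.
- lifter: spatula-like lifter, 0.25 kg. x points along the blade, z up; origin on its bottom plane, below mid handle. Steel blade: x 60 to 165 mm, 40 mm wide, 3 mm thick, underside at z 0. Neck leans from (x 60, z 3) up to (x 42, z 50 mm). A black foot at x -45 to -33 mm reaches down to z 0: it stands on blade and foot. Starts standing on the mat, blade roughly towards world +y
- lifter_grip (a point): centre of the lifter's orange handle, a level bar: at lifter x 0, z 52 mm. The bar reaches 45 mm either way along x, is 22 mm wide (y) and 24 mm high; grip it here from above, across y
- mat: fixed black rubber mat with two yellow edge lines, 250 by 60 by 2 mm, where the lifter belongs. Origin on the bench, where the lifter's origin belongs (below its handle); x along the mat, as the lifter's blade should point; it reaches from x -75 to 175 mm
- bin: fixed dark blue bin, 150 (x) by 144 mm, 120 mm high, open at the top and the front (-x). Its floor is a solid base 30 mm high, without a lip; walls 5 mm thick on the two y sides and the back (+x); inside 145 mm deep, 134 mm wide. Origin: centre of the underside; x points from the open front inwards (roughly world +y). Plates go in with strips along its x, one upon the other
- scrap_box: fixed red open box, 130 by 130 mm, 70 mm high, walls and floor 5 mm. Origin: centre of the underside, z up
- plate1: freshly painted yellow plate 92 (x) by 100 (y) by 5 mm on two black rubber strips, each 14 mm high, 10 mm wide, along x, centred 35 mm either side: between them a tunnel 60 mm wide, 14 mm high, open at both x ends (alike). Whole height 19 mm; 0.11-0.21 kg. Origin: centre of the underside (foot of the strips), z up. Starts with x roughly along world +y. May be absent (None)
- plate2: freshly painted yellow plate 92 (x) by 100 (y) by 5 mm on two black rubber strips, each 14 mm high, 10 mm wide, along x, centred 35 mm either side: between them a tunnel 60 mm wide, 14 mm high, open at both x ends (alike). Whole height 19 mm; 0.11-0.21 kg. Origin: centre of the underside (foot of the strips), z up. Starts with x roughly along world +y. May be absent (None)
- plate3: freshly painted yellow plate 92 (x) by 100 (y) by 5 mm on two black rubber strips, each 14 mm high, 10 mm wide, along x, centred 35 mm either side: between them a tunnel 60 mm wide, 14 mm high, open at both x ends (alike). Whole height 19 mm; 0.11-0.21 kg. Origin: centre of the underside (foot of the strips), z up. Starts with x roughly along world +y. May be absent (None)
- plate4: freshly painted yellow plate 92 (x) by 100 (y) by 5 mm on two black rubber strips, each 14 mm high, 10 mm wide, along x, centred 35 mm either side: between them a tunnel 60 mm wide, 14 mm high, open at both x ends (alike). Whole height 19 mm; 0.11-0.21 kg. Origin: centre of the underside (foot of the strips), z up. Starts with x roughly along world +y. May be absent (None)
- nut1: rusty brown long coupling nut: hexagonal bar 80 mm long (its x), 30 mm across flats, 0.25 kg, lying on a flat, dark bore at each end. Origin: mid length, on the flat that is underneath at the start (15 mm from the bar's axis). May be absent (None)
- nut2: rusty brown long coupling nut: hexagonal bar 80 mm long (its x), 30 mm across flats, 0.25 kg, lying on a flat, dark bore at each end. Origin: mid length, on the flat that is underneath at the start (15 mm from the bar's axis). May be absent (None)
- nut3: rusty brown long coupling nut: hexagonal bar 80 mm long (its x), 30 mm across flats, 0.25 kg, lying on a flat, dark bore at each end. Origin: mid length, on the flat that is underneath at the start (15 mm from the bar's axis). May be absent (None)
- screwdriver: bystander: red-handled screwdriver 200 mm long, origin mid length, underside
- wrench: bystander: steel wrench 180 mm long, origin mid length, underside
- bottle: bystander: white bottle, radius 33 mm, 150 mm high, origin centre of the underside
- tape: bystander: brown roll of tape, radius 40 mm, 48 mm high, origin centre of the underside
- tin: bystander: can, radius 33 mm, 100 mm high, origin centre of the underside
- carton: bystander: cardboard carton 80 by 110 by 50 mm, origin centre of the underside

How it is judged:
On the way, in this order (a step that is already met when the one before it is completed fails the run):
1. every rusty nut lies in the red scrap box (x of nut1 in the frame of scrap_box between -0.065 and 0.065 m and y of nut1 in the frame of scrap_box between -0.065 and 0.065 m and z of nut1 in the frame of scrap_box between -0.01 and 0.07 m and x of nut2 in the frame of scrap_box between -0.065 and 0.065 m and y of nut2 in the frame of scrap_box between -0.065 and 0.065 m and z of nut2 in the frame of scrap_box between -0.01 and 0.07 m and x of nut3 in the frame of scrap_box between -0.065 and 0.065 m and y of nut3 in the frame of scrap_box between -0.065 and 0.065 m and z of nut3 in the frame of scrap_box between -0.01 and 0.07 m), for 0.2 s.
2. every yellow plate lies flat in the blue bin (x of plate1 in the frame of bin between -0.035 and 0.03 m and y of plate1 in the frame of bin between -0.03 and 0.03 m and z of plate1 in the frame of bin between 0.025 and 0.098 m and angle between each of plate1, plate2, plate3, plate4's own z axis and vertical below 0.1 rad and linear speed of each of plate1, plate2, plate3, plate4 below 0.03 m/s and x of plate2 in the frame of bin between -0.035 and 0.03 m and y of plate2 in the frame of bin between -0.03 and 0.03 m and z of plate2 in the frame of bin between 0.025 and 0.098 m and x of plate3 in the frame of bin between -0.035 and 0.03 m and y of plate3 in the frame of bin between -0.03 and 0.03 m and z of plate3 in the frame of bin between 0.025 and 0.098 m and x of plate4 in the frame of bin between -0.035 and 0.03 m and y of plate4 in the frame of bin between -0.03 and 0.03 m and z of plate4 in the frame of bin between 0.025 and 0.098 m), for 0.2 s.
At the end, for the whole second after the job is handed in: Each plate lies flat (0.1 rad), painted side up, in the bin, stacked, its centre within 30 mm (35 mm to the front) of the bin's; each nut is in the red box, below the rim; the lifter stands on its mat, origin within 40 mm of the mat's, blade along it within 0.3 rad; plates and lifter at rest (all of step 1 and all of step 2 and horizontal distance between lifter and mat below 0.04 m and angle between the x axis of lifter and the x axis of mat, either way round below 0.3 rad and angle between lifter's own z axis and vertical below 0.1 rad and height (world z) of lifter below 0.012 m and linear speed of lifter below 0.03 m/s); the robot touches nothing.
It fails at once if the gripper's fingers touch a yellow plate (over 2 N) (contact force between the fingers and plate1 above 2 N or contact force between the fingers and plate2 above 2 N or contact force between the fingers and plate3 above 2 N or contact force between the fingers and plate4 above 2 N).
It fails at once if a bystander is moved more than 30 mm (distance of any of screwdriver, wrench, bottle, tape, tin, carton from where it was at the start of the episode above 0.03 m).
Of plate1, plate2, plate3, plate4 only 3 to 4 are there at a start; the rules pass over those that are not, and their reading is None.
Of nut1, nut2, nut3 only 2 to 3 are there at a start; the rules pass over those that are not, and their reading is None.
At some moment in a run one of plate1, plate2, plate3, plate4, nut1, nut2, nut3 may be knocked a few centimetres aside while the robot is not near it.
It also fails if it takes over 210 s, if anything falls off the work surface, if the arm or the gripper's body presses on something with over 40 N, if the wrist force passes 120 N, or if a joint passes its speed limit or range.

### The arm

A 6-joint arm with a two-finger parallel gripper is mounted at the origin on the work surface. World frame = base frame: x ahead of the robot, y to its left, z up, the work surface at z = 0. Lengths are in m, angles in rad, forces in N, time in s.
With the tool pointing down it reaches from about 0.35 to 0.85 m from the base axis. Payload 8.1 kg.
Tool frame: the origin (TCP) lies at the very end of the fingers, on their centre line; the grasp point (between the pads) lies 19 mm behind it; y points along the fingers, z is the direction in which the jaws open and shut, and the axes are right-handed (so a half turn about y gives the same grasp; the last joint's range is limited). The gripper opens to 93 mm and grips with 3 to 60 N. Pads are 15 mm wide; open, the fingers measure 128 mm over their backs; the gripper's body (75 mm by 188 mm) begins 65 mm behind the grasp point.
Start: joints at [1.125, 0.13, 1.488, -0, 1.523, -0.085], TCP at [0.212, 0.561, 0.219] pointing down, gripper open.
Joint ranges: [-2.96, 2.96], [-0.89, 2.26], [0.02, 2.5], [-1.34, 4.48], [0, 2.73], [-2.66, 2.66]. Speed limits (rad/s): [2.39, 2.39, 2.79, 3.14, 3.14, 3.14].

### API

Orientations are given as a 3x3 rotation matrix whose columns are the frame's x, y, z axes.
In Python, from rig import r, optics, recognise gives the robot as it stands.
- The arm moves only by the tool drive_tool, never from a script. Its argument "motion" is a list of rows, each an object with "delta_rot": the turn, a rotation vector about the world's x, y, z in degrees, a list of three; "dp": the shift along the world's x, y, z in cm, a list of three; "gripper": the opening, from 0 (shut) to 1 (fully open). A call has 1 to 8 rows; each row is the pose to reach, as a shift and turn from the pose commanded when the call began; what a row does not reach only later rows make up. A row lasts 1/8 s, in which the tool goes at most 62.5 mm and 10.7 degrees, less where a joint would pass 70% of its speed; a pose out of reach is approached as far as the arm can. A call with a gripper value outside its range is refused whole. The fingers move at their own pace and stop on an object; "force" is the grip in N (left out, the last holds). Time passes only in rows, so rows that repeat a pose let the fingers close. It gives the time, the measured TCP pose, the force and the opening at its end, in the units of the state.
- r.read_state(): the state, without advancing time (a new reading comes with each control period).
- optics.camera(name): name is "scene" or "top" or "wrist"; returns a dict with "image" (480x640x3 uint8, red, green, blue), "z_map" (480x640 float32, m along the optical axis (not along the pixel's ray), 0 where there is no reading), "fovy" (degrees; the focal length in pixels is half the picture's height over the tangent of half this angle, whatever the lens; pixels are square), "cx", "cy" (the principal point, pixels), "D" ([k1, k2, p1, p2, k3] as OpenCV has them; the pictures are not rectified), "world_from_camera" (4x4, takes a point from camera to world coordinates); the wrist camera has in their place "tool_from_camera" (4x4, takes a point from camera to tool coordinates, whose origin is the TCP and whose axes are the tool frame's). Camera axes: x right, y up, looking along -z (the intrinsics and any distortion apply to the point x, -y, -z); pixel columns grow to the right and rows downward; lengths in m; the calibration is good to about 2 mm. A picture is of the moment at which its call begins: read the wrist's pose just before it.
- r.job_done(): hands the job in, once; it reports no verdict.
Trained networks look in a picture, given as the dict that the camera call returned (one of the last four; its "shot" number tells which), for a name from the list of things; names that differ only in an ending like _2 or _b are one class to them, and where a whole thing is asked for, a point or a joint stands for the part that bears it (a point fixed in the world has none). Each returns a list of dicts, best first, with "p" (0 to 1); they miss things now and then, are a little off and sometimes report something else, mostly with a low value. They report only what shows in the picture. A call takes as long as a camera call.
- recognise(picture, query): "xyz" ([x, y, z] in m, in world coordinates, good to about 4 mm: the middle of the surface that is visible of it).
The state is a dict: "time": time; "joint_positions": joint angles; "qd": joint speeds; "joint_torque": joint torques, N m; "tcp_pos": TCP position; "eef_rot": TCP orientation; "ft_force": force on the tool from outside, world axes, zero at the start; "moment": the same for the moment, N m; "grip_width": opening from 0.0 (shut) to 1.0 (fully open).
Only numpy, scipy, OpenCV 4.12 (cv2) and the standard library are available. Lean on these libraries where they do the work, as an engineer would, in place of code of your own. Each camera call takes 0.05 s, during which the arm holds its last target. There are 200 camera calls.

## Working session

There is one attempt and no reset: what is moved stays moved. The work goes in short steps, Python scripts to look and compute and a tool call to move; the robot and the scene stay as the last step left them, time stands still between calls to the robot, and variables do not carry over. Pictures are saved under pics/ and viewed, about 12 in all and at most 16, crops included, and the job is handed in when it is done.

Besides the shell and the picture viewer there is one more tool, called after "Call:" in YAML: its name, and indented under it one key for each argument. drive_tool: Moves the arm, as the interface text tells. Its arguments: {"type":"object","properties":{"motion":{"type":"array"},"force":{"type":"number"}},"required":["motion"]}

```bash
ls; mkdir -p pics
cat > h.py <<'E'
import numpy as np, cv2
from rig import r, optics, recognise
def K(p):
    f=240/np.tan(np.radians(p["fovy"])/2); return np.array([[f,0,p["cx"]],[0,f,p["cy"]],[0,0,1.]])
def wfc(p,st=None):
    if "world_from_camera" in p: return np.array(p["world_from_camera"])
    T=np.eye(4); T[:3,:3]=st["eef_rot"]; T[:3,3]=st["tcp_pos"]; return T@np.array(p["tool_from_camera"])
def cloud(p,st=None):
    v,u=np.mgrid[0:480,0:640]; uv=np.stack([u,v],-1).reshape(-1,1,2).astype(np.float64)
    n=cv2.undistortPoints(uv,K(p),np.array(p["D"],float)).reshape(480,640,2); z=p["z_map"]
    c=np.stack([n[...,0]*z,-n[...,1]*z,-z],-1); T=wfc(p,st)
    w=c@T[:3,:3].T+T[:3,3]; w[z==0]=np.nan; return w
def save(p,name): cv2.imwrite("pics/"+name,p["image"][...,::-1])
def ortho(p,name,x0,x1,y0,y1,s=1.5,st=None):
    # top-down map: image right = -y, up = +x ; s px per mm
    w=cloud(p,st); m=np.isfinite(w[...,0]); P=w[m]; C=p["image"][m]
    o=np.argsort(P[:,2]); P=P[o];C=C[o]
    im=np.zeros((int((x1-x0)*1000*s),int((y1-y0)*1000*s),3),np.uint8)
    a=((x1-P[:,0])*1000*s).astype(int); b=((y1-P[:,1])*1000*s).astype(int)
    k=(a>=0)&(b>=0)&(a<im.shape[0])&(b<im.shape[1]); im[a[k],b[k]]=C[k]
    cv2.imwrite("pics/"+name,im[...,::-1])
E
python3 - <<'E'
from h import *
s=r.read_state(); print({k:np.round(v,3).tolist() for k,v in s.items()})
t=optics.camera("top"); save(t,"top1.png"); 
sc=optics.camera("scene"); save(sc,"scene1.png")
np.save("top_im.npy",t["image"]);np.save("top_w.npy",cloud(t))
print(np.round(t["world_from_camera"],3),t["fovy"])
for q in ["lifter","lifter_grip","mat","bin","scrap_box","plate1","nut1","screwdriver","wrench","bottle","tape","tin","carton"]:
    for n,p in(("top",t),("scene",sc)): print(q,n,[(round(d["p"],2),np.round(d["xyz"],3).tolist()) for d in recognise(p,q)][:6])
E
```

```text
pics
{'time': 0.0, 'joint_positions': [1.125, 0.131, 1.489, 0.0, 1.523, -0.085], 'qd': [-0.001, 0.001, 0.001, -0.002, -0.0, 0.001], 'joint_torque': [-0.002, -55.983, -49.176, 0.077, 0.035, -0.0], 'tcp_pos': [0.212, 0.561, 0.218], 'eef_rot': [[0.936, -0.001, 0.353], [-0.353, -0.002, 0.936], [-0.0, -1.0, -0.002]], 'ft_force': [-0.295, 0.315, -1.002], 'moment': [-0.03, -0.002, -0.096], 'grip_width': 1.0}
[[-0.029  0.993 -0.116  0.395]
 [-0.999 -0.031 -0.023 -0.039]
 [-0.026  0.115  0.993  1.589]
 [ 0.     0.     0.     1.   ]] 44.84396617094377
lifter top [(0.88, [0.439, 0.01, 0.003])]
lifter scene [(0.85, [0.44, -0.005, 0.007])]
lifter_grip top [(0.94, [0.439, 0.012, 0.007])]
lifter_grip scene [(0.63, [0.441, -0.005, 0.009])]
mat top [(0.98, [0.428, -0.025, 0.002]), (0.27, [0.689, 0.139, 0.022]), (0.24, [0.44, 0.01, 0.003])]
mat scene [(0.92, [0.451, 0.002, 0.005])]
bin top [(0.64, [0.534, 0.387, 0.03])]
bin scene [(0.64, [0.511, 0.385, 0.03])]
scrap_box top [(0.66, [0.48, -0.441, 0.004])]
scrap_box scene [(0.73, [0.479, -0.446, 0.031])]
plate1 top [(0.97, [0.564, -0.031, 0.02]), (0.72
[... 355 characters left out ...]
op [(0.63, [0.356, 0.209, 0.026])]
screwdriver scene [(0.59, [0.358, 0.216, 0.019])]
wrench top [(0.57, [0.349, -0.205, 0.004]), (0.46, [0.481, -0.441, 0.004])]
wrench scene [(0.84, [0.35, -0.204, 0.008])]
bottle top [(0.85, [0.315, -0.349, 0.106]), (0.67, [0.697, 0.319, 0.047]), (0.62, [0.53, 0.388, 0.031])]
bottle scene [(0.62, [0.321, -0.342, 0.085])]
tape top [(0.92, [0.783, -0.02, 0.05])]
tape scene [(0.83, [0.795, -0.014, 0.046])]
tin top [(0.76, [0.78, 0.087, 0.098]), (0.27, [0.438, 0.011, 0.003])]
tin scene [(0.92, [0.799, 0.103, 0.102]), (0.2, [0.597, -0.186, 0.028])]
carton top [(0.94, [0.701, 0.323, 0.05]), (0.67, [0.78, 0.087, 0.098])]
carton scene [(0.83, [0.705, 0.337, 0.049])]
```

View pics/top1.png

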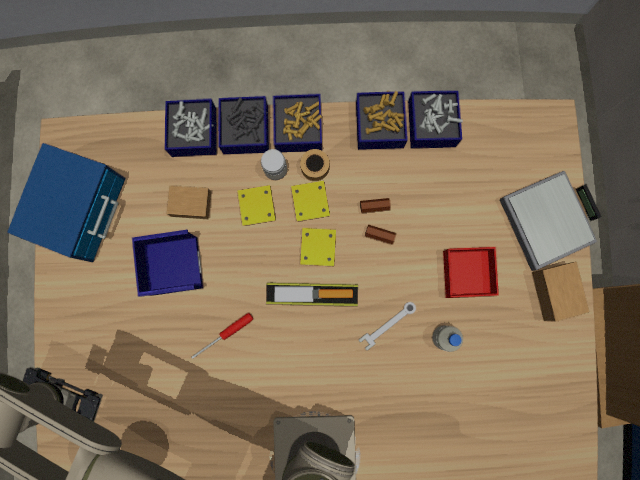

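View pics/scene1.png

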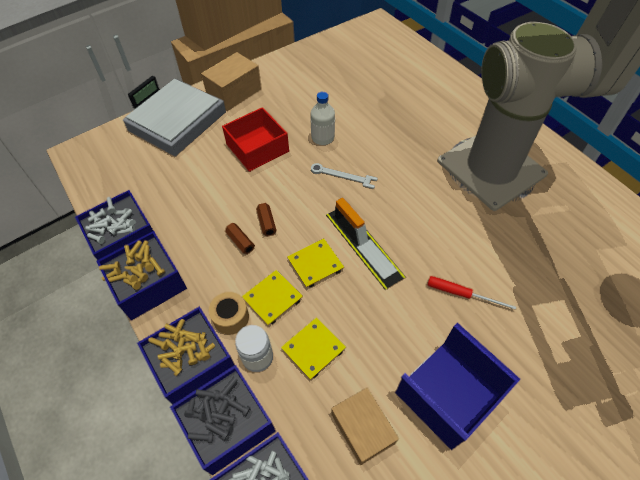

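```bash
cat > meas.py <<'E'
from h import *
def rects(im,w,lo,hi,zmin,zmax,amin=15,box=None):
    hsv=cv2.cvtColor(im,cv2.COLOR_RGB2HSV); m=cv2.inRange(hsv,lo,hi)
    with np.errstate(invalid='ignore'):
        m[~((w[...,2]>zmin)&(w[...,2]<zmax)&(abs(w[...,1])<.6)&(w[...,0]<.86)&(w[...,0]>.25))]=0
        if box is not None: m[~((w[...,0]>box[0])&(w[...,0]<box[1])&(w[...,1]>box[2])&(w[...,1]<box[3]))]=0
    n,l,s,c=cv2.connectedComponentsWithStats(m); out=[]
    for i in range(1,n):
        if s[i,4]<amin: continue
        P=w[l==i]; R=cv2.minAreaRect((P[:,:2]*1000).astype(np.float32))
        out.append((s[i,4],np.round(R[0],1).tolist(),np.round(R[1],1).tolist(),round(R[2],1),round(float(np.median(P[:,2]))*1000,1)))
    return sorted(out,reverse=True)
Y=((22,120,90),(34,255,255))
N=((4,120,30),(14,230,150)); O=((8,180,150),(20,255,255)); R=((0,180,80),(3,255,255)); B=((112,120,30),(130,255,255))
E
python3 - <<'E'
from meas import *
im=np.load("top_im.npy");w=np.load("top_w.npy")
print("Y",*rects(im,w,*Y,.008,.05),sep="\n"); print("lines",*rects(im,w,*Y,-.01,.01),sep="\n")
print("N",*rects(im,w,*N,.008,.06),sep="\n");print("O",*rects(im,w,*O,.03,.08),sep="\n")
print("R",*rects(im,w,*R,-.02,.08,100),sep="\n");print("B",*rects(im,w,*B,-.02,.2,100),sep="\n")
print("Brim",*rects(im,w,*B,.1,.14,10),sep="\n")
print("blade",*rects(im,w,(0,0,100),(180,60,255),-.01,.02,20,(.38,.49,-.15,.2)),sep="\n")
hsv=cv2.cvtColor(im,cv2.COLOR_RGB2HSV)
for u,v in [(375,205),(380,233),(340,294),(290,294),(168,262),(470,272),(298,306)]: print((u,v),hsv[v,u],np.round(w[v,u],3))
E
```

```text
Y
(np.int32(1197), [566.2, -25.7], [91.9, 100.7], 85.1, 17.9)
(np.int32(1160), [694.2, -8.2], [100.7, 92.2], 7.4, 17.7)
(np.int32(1154), [686.9, 141.3], [101.9, 92.9], 6.8, 17.9)
lines
(np.int32(212), [465.2, -5.0], [249.5, 7.0], 87.1, 1.6)
(np.int32(209), [413.0, -3.6], [248.7, 6.5], 86.9, 0.9)
N
(np.int32(356), [595.1, -196.1], [79.5, 35.4], 71.5, 26.7)
(np.int32(350), [676.2, -186.0], [34.7, 80.8], 3.4, 26.7)
O
(np.int32(234), [436.5, -69.1], [86.7, 18.6], 88.4, 64.8)
R
(np.int32(1981), [484.8, -433.0], [135.0, 132.2], 0.7, 4.8)
(np.int32(295), [356.9, 201.4], [22.8, 97.7], 34.1, 22.6)
B
(np.int32(3476), [525.7, 375.8], [155.3, 153.1], 6.0, 30.9)
(np.int32(412), [848.0, -359.3], [22.7, 130.3], 0.3, 57.3)
(np.int32(405), [847.2, 318.9], [23.3, 130.2], 0.8, 55.8)
(np.int32(403), [847.6, -209.4], [128.1, 23.0], 89.3, 55.4)
(np.int32(400), [846.3, 169.3], [23.3, 128.4], 0.4, 54.5)
(np.int32(384), [848.2, 19.2], [20.8, 127.0], 0.1, 56.1)
Brim
(np.int32(663), [525.7, 375.8], [155.3, 153.1], 6.0, 118.0)
blade
(np.int32(576), [440.2, 45.8], [104.3, 38.6], 88.4, 4.0)
(375, 205) [  9 160 116] [ 0.674 -0.185  0.03 ]
(380, 233) [ 12 160 118] [ 0.597 -0.196  0.027]
(340, 294) [ 18 180 173] [ 0.435 -0.081  0.06 ]
(290, 294) [100   4 175] [0.44  0.054 0.006]
(168, 262) [122 175 105] [0.535 0.384 0.032]
(470, 272) [  2 192 171] [ 0.484 -0.442  0.003]
(298, 306) [ 16  96 170] [ 0.407  0.033 -0.001]
```

Call:
drive_tool:
  motion:
    - {"dp": [38.3, -75.7, -6], "delta_rot": [0, 0, -87.8], "gripper": 1}
    - {"dp": [38.3, -75.7, -6], "delta_rot": [0, 0, -87.8], "gripper": 1}
    - {"dp": [38.3, -75.7, -6], "delta_rot": [0, 0, -87.8], "gripper": 1}
    - {"dp": [38.3, -75.7, -6], "delta_rot": [0, 0, -87.8], "gripper": 1}
    - {"dp": [38.3, -75.7, -6], "delta_rot": [0, 0, -87.8], "gripper": 1}
    - {"dp": [38.3, -75.7, -6], "delta_rot": [0, 0, -87.8], "gripper": 1}
    - {"dp": [38.3, -75.7, -6], "delta_rot": [0, 0, -87.8], "gripper": 1}
    - {"dp": [38.3, -75.7, -6], "delta_rot": [0, 0, -87.8], "gripper": 1}
  force: 40

```text
time: 2.4
tcp_pos: [0.4377, 0.1145, 0.1837]
eef_rot: [[-0.292, 0.001, 0.956], [-0.956, 0.0, -0.292], [-0.001, -1.0, 0.001]]
ft_force: [1.9, 0.8, 0.1]
grip_width: 1.0
```

Call:
drive_tool:
  motion:
    - {"dp": [15.7, -31, -4], "delta_rot": [0, 0, -1.5], "gripper": 1}
    - {"dp": [15.7, -31, -4], "delta_rot": [0, 0, -1.5], "gripper": 1}
    - {"dp": [15.7, -31, -4], "delta_rot": [0, 0, -1.5], "gripper": 1}
    - {"dp": [15.7, -31, -4], "delta_rot": [0, 0, -1.5], "gripper": 1}
    - {"dp": [15.7, -31, -4], "delta_rot": [0, 0, -1.5], "gripper": 1}
    - {"dp": [15.7, -31, -4], "delta_rot": [0, 0, -1.5], "gripper": 1}
    - {"dp": [15.7, -31, -4], "delta_rot": [0, 0, -1.5], "gripper": 1}
    - {"dp": [15.7, -31, -4], "delta_rot": [0, 0, -1.5], "gripper": 1}

```text
time: 3.4
tcp_pos: [0.5937, -0.1931, 0.1432]
eef_rot: [[-0.311, -0.001, 0.95], [-0.95, 0.001, -0.311], [-0.0, -1.0, -0.001]]
ft_force: [-0.5, -0.4, -0.6]
grip_width: 0.995
```

```bash
cat > look.py <<'E'
from meas import *
import sys
st=r.read_state(); p=optics.camera(sys.argv[1]); w=cloud(p,st); im=p["image"]
if len(sys.argv)>2: save(p,sys.argv[2])
e=np.array(st["eef_rot"]); print("t",st["time"],"tcp mm",np.round(np.array(st["tcp_pos"])*1000,1),"xhead",np.round(np.degrees(np.arctan2(e[1,0],e[0,0])),2),"grip",st["grip_width"],"F",np.round(st["ft_force"],1), "dn",np.round(e[:,1],3))
print("Y",*rects(im,w,*Y,.008,.13,100),sep="\n")
print("N",*rects(im,w,*N,-.0,.06,100 if sys.argv[1]=="top" else 500),sep="\n")
print("O",*rects(im,w,*O,.03,.3,100),sep="\n")
E
python3 look.py wrist w1.png
```

```text
t 3.4 tcp mm [ 593.7 -193.1  143.2] xhead -108.12 grip 0.9949345233010839 F [-0.5 -0.4 -0.6] dn [-0.001  0.001 -1.   ]
Y
(np.int32(10038), [565.5, -46.0], [51.1, 100.0], 84.3, 18.3)
N
(np.int32(5921), [676.7, -185.0], [34.1, 80.4], 4.1, 28.8)
(np.int32(5363), [596.2, -195.7], [80.2, 33.5], 71.3, 28.6)
(np.int32(2556), [435.9, -64.7], [95.3, 28.7], 88.0, 51.4)
O
```

Call:
drive_tool:
  motion:
    - {"dp": [0.2, -0.3, 0], "delta_rot": [0, 0, -0.5], "gripper": 0.65}
    - {"dp": [0.2, -0.3, -3], "delta_rot": [0, 0, -0.5], "gripper": 0.65}
    - {"dp": [0.2, -0.3, -6], "delta_rot": [0, 0, -0.5], "gripper": 0.65}
    - {"dp": [0.2, -0.3, -10], "delta_rot": [0, 0, -0.5], "gripper": 0.65}
    - {"dp": [0.2, -0.3, -12.5], "delta_rot": [0, 0, -0.5], "gripper": 0.65}
    - {"dp": [0.2, -0.3, -13.7], "delta_rot": [0, 0, -0.5], "gripper": 0.65}
    - {"dp": [0.2, -0.3, -13.7], "delta_rot": [0, 0, -0.5], "gripper": 0.2}
    - {"dp": [0.2, -0.3, -13.7], "delta_rot": [0, 0, -0.5], "gripper": 0.2}

```text
time: 4.45
tcp_pos: [0.5971, -0.197, 0.0081]
eef_rot: [[-0.319, 0.002, 0.948], [-0.948, -0.001, -0.319], [0.0, -1.0, 0.002]]
ft_force: [0.8, 0.2, 0.2]
grip_width: 0.485
```

Call:
drive_tool:
  motion:
    - {"dp": [0, 0, 0], "delta_rot": [0, 0, 0], "gripper": 0.2}
    - {"dp": [0, 0, 0], "delta_rot": [0, 0, 0], "gripper": 0.2}
    - {"dp": [0, 0, 2], "delta_rot": [0, 0, 0], "gripper": 0.2}
    - {"dp": [0, 0, 6], "delta_rot": [0, 0, 0], "gripper": 0.2}
    - {"dp": [0, 0, 12], "delta_rot": [0, 0, 0], "gripper": 0.2}

```text
time: 5.08
tcp_pos: [0.5942, -0.196, 0.1262]
eef_rot: [[-0.319, -0.004, 0.948], [-0.948, 0.002, -0.319], [-0.0, -1.0, -0.004]]
ft_force: [1.2, -0.2, -2.3]
grip_width: 0.354
```

Call:
drive_tool:
  motion:
    - {"dp": [-12.9, -23.7, 1], "delta_rot": [0, 0, 18.6], "gripper": 0.2}
    - {"dp": [-12.9, -23.7, 1], "delta_rot": [0, 0, 18.6], "gripper": 0.2}
    - {"dp": [-12.9, -23.7, 1], "delta_rot": [0, 0, 18.6], "gripper": 0.2}
    - {"dp": [-12.9, -23.7, 1], "delta_rot": [0, 0, 18.6], "gripper": 0.2}
    - {"dp": [-12.9, -23.7, 1], "delta_rot": [0, 0, 18.6], "gripper": 0.2}
    - {"dp": [-12.9, -23.7, 1], "delta_rot": [0, 0, 18.6], "gripper": 0.2}
    - {"dp": [-12.9, -23.7, 0], "delta_rot": [0, 0, 18.6], "gripper": 0.2}

```text
time: 5.95
tcp_pos: [0.4682, -0.4332, 0.1273]
eef_rot: [[0.0, 0.002, 1.0], [-1.0, -0.001, 0.0], [0.001, -1.0, 0.002]]
ft_force: [0.2, 0.8, -2.5]
grip_width: 0.353
```

```bash
python3 look.py wrist w2.png
```

```text
t 5.95 tcp mm [ 468.2 -433.2  127.3] xhead -89.98 grip 0.3532787778518695 F [ 0.2  0.8 -2.5] dn [ 0.002 -0.001 -1.   ]
Y
N
O
```

View pics/w2.png

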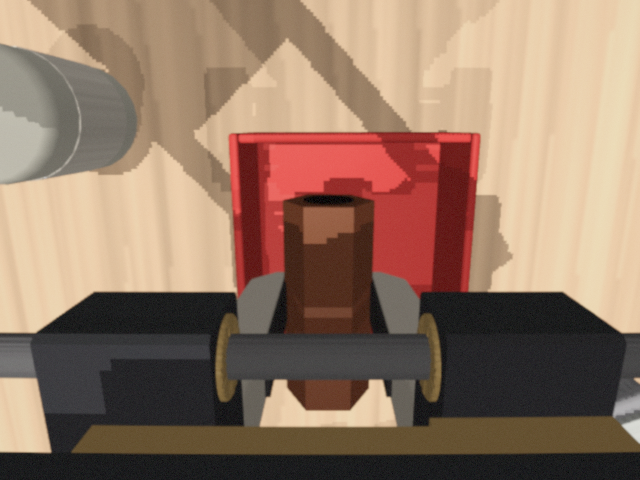

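Nut held level (columns 285–372) over the red box (232–478), the left wall clear. Lowering and releasing.

Call:
drive_tool:
  motion:
    - {"dp": [0, 0, -5], "delta_rot": [0, 0, 0], "gripper": 0.2}
    - {"dp": [0, 0, -9], "delta_rot": [0, 0, 0], "gripper": 0.2}
    - {"dp": [0, 0, -10.8], "delta_rot": [0, 0, 0], "gripper": 0.2}
    - {"dp": [0, 0, -10.8], "delta_rot": [0, 0, 0], "gripper": 0.2}
    - {"dp": [0, 0, -10.8], "delta_rot": [0, 0, 0], "gripper": 0.45}
    - {"dp": [0, 0, -10.8], "delta_rot": [0, 0, 0], "gripper": 0.45}
    - {"dp": [0, 0, -6], "delta_rot": [0, 0, 0], "gripper": 0.45}
    - {"dp": [0, 0, 1], "delta_rot": [0, 0, 0], "gripper": 0.65}

```text
time: 7.0
tcp_pos: [0.4663, -0.4331, 0.1298]
eef_rot: [[-0.0, -0.001, 1.0], [-1.0, 0.001, -0.0], [-0.001, -1.0, -0.001]]
ft_force: [0.3, -0.6, 0.1]
grip_width: 0.514
```

Call:
drive_tool:
  motion:
    - {"dp": [10, 12, 0], "delta_rot": [0, 0, 3], "gripper": 0.65}
    - {"dp": [20.8, 24.8, 0], "delta_rot": [0, 0, 3.5], "gripper": 0.65}
    - {"dp": [20.8, 24.8, 0], "delta_rot": [0, 0, 3.5], "gripper": 0.65}
    - {"dp": [20.8, 24.8, 0], "delta_rot": [0, 0, 3.5], "gripper": 0.65}
    - {"dp": [20.8, 24.8, 0], "delta_rot": [0, 0, 3.5], "gripper": 0.65}
    - {"dp": [20.8, 24.8, 0], "delta_rot": [0, 0, 3.5], "gripper": 0.65}
    - {"dp": [20.8, 24.8, 0], "delta_rot": [0, 0, 3.5], "gripper": 0.65}

```text
time: 7.88
tcp_pos: [0.6757, -0.1854, 0.13]
eef_rot: [[0.062, 0.001, 0.998], [-0.998, -0.001, 0.062], [0.001, -1.0, 0.001]]
ft_force: [-0.0, -0.8, 0.4]
grip_width: 0.653
```

```bash
python3 look.py wrist w3.png; python3 look.py top top2.png
```

```text
t 7.875 tcp mm [ 675.7 -185.4  130. ] xhead -86.43 grip 0.6529674148457896 F [-0.  -0.8  0.4] dn [ 0.001 -0.001 -1.   ]
Y
(np.int32(5618), [564.7, -57.7], [27.3, 99.6], 85.5, 18.3)
(np.int32(3082), [700.7, -49.1], [99.5, 13.6], 4.1, 18.4)
N
(np.int32(5514), [677.1, -185.1], [34.5, 80.5], 3.0, 28.6)
O
t 7.925 tcp mm [ 674.9 -186.5  129.7] xhead -86.52 grip 0.6513119468005162 F [ 0.2  0.  -1.3] dn [ 0.001 -0.001 -1.   ]
Y
(np.int32(1154), [694.2, -8.3], [100.9, 92.0], 7.5, 18.0)
(np.int32(1152), [687.2, 141.5], [101.4, 92.9], 7.6, 17.8)
(np.int32(1120), [566.2, -25.6], [91.9, 100.3], 84.9, 17.9)
N
(np.int32(350), [467.0, -433.0], [83.4, 32.9], 87.9, 32.0)
(np.int32(115), [675.7, -159.5], [29.3, 36.1], 88.4, 25.9)
O
```

Call:
drive_tool:
  motion:
    - {"dp": [0.1, 0, -5], "delta_rot": [0, 0, 0], "gripper": 0.65}
    - {"dp": [0.1, 0, -10], "delta_rot": [0, 0, 0], "gripper": 0.65}
    - {"dp": [0.1, 0, -12.3], "delta_rot": [0, 0, 0], "gripper": 0.65}
    - {"dp": [0.1, 0, -12.3], "delta_rot": [0, 0, 0], "gripper": 0.65}
    - {"dp": [0.1, 0, -12.3], "delta_rot": [0, 0, 0], "gripper": 0.2}
    - {"dp": [0.1, 0, -12.3], "delta_rot": [0, 0, 0], "gripper": 0.2}
    - {"dp": [0.1, 0, -12.3], "delta_rot": [0, 0, 0], "gripper": 0.2}
    - {"dp": [0.1, 0, -12.3], "delta_rot": [0, 0, 0], "gripper": 0.2}

```text
time: 8.98
tcp_pos: [0.6768, -0.1859, 0.0073]
eef_rot: [[0.061, 0.002, 0.998], [-0.998, -0.001, 0.061], [0.001, -1.0, 0.002]]
ft_force: [-1.5, -0.2, 6.4]
grip_width: 0.35
```

Call:
drive_tool:
  motion:
    - {"dp": [0, 0, 4], "delta_rot": [0, 0, 0], "gripper": 0.2}
    - {"dp": [0, 0, 9], "delta_rot": [0, 0, 0], "gripper": 0.2}
    - {"dp": [0, 0, 13], "delta_rot": [0, 0, 0], "gripper": 0.2}
    - {"dp": [-8, -12, 13], "delta_rot": [0, 0, -3.5], "gripper": 0.2}
    - {"dp": [-17, -24.8, 13], "delta_rot": [0, 0, -3.5], "gripper": 0.2}
    - {"dp": [-17, -24.8, 13], "delta_rot": [0, 0, -3.5], "gripper": 0.2}
    - {"dp": [-17, -24.8, 13], "delta_rot": [0, 0, -3.5], "gripper": 0.2}
    - {"dp": [-17, -24.8, 13], "delta_rot": [0, 0, -3.5], "gripper": 0.2}

```text
time: 9.98
tcp_pos: [0.5039, -0.4352, 0.1353]
eef_rot: [[-0.001, -0.001, 1.0], [-1.0, 0.001, -0.001], [-0.001, -1.0, -0.001]]
ft_force: [1.0, 0.1, -2.7]
grip_width: 0.349
```

Call:
drive_tool:
  motion:
    - {"dp": [0, 0, 0], "delta_rot": [0, 0, 0], "gripper": 0.2}

```text
time: 10.1
tcp_pos: [0.5029, -0.4367, 0.1353]
eef_rot: [[-0.005, -0.001, 1.0], [-1.0, -0.0, -0.005], [0.0, -1.0, -0.001]]
ft_force: [-0.8, 0.2, -2.8]
grip_width: 0.347
```

Call:
drive_tool:
  motion:
    - {"dp": [0.2, 0.2, -5], "delta_rot": [0, 0, 0], "gripper": 0.2}
    - {"dp": [0.2, 0.2, -9.2], "delta_rot": [0, 0, 0], "gripper": 0.2}
    - {"dp": [0.2, 0.2, -9.2], "delta_rot": [0, 0, 0], "gripper": 0.2}
    - {"dp": [0.2, 0.2, -9.2], "delta_rot": [0, 0, 0], "gripper": 0.44}
    - {"dp": [0.2, 0.2, -9.2], "delta_rot": [0, 0, 0], "gripper": 0.44}
    - {"dp": [0.2, 0.2, -9.2], "delta_rot": [0, 0, 0], "gripper": 0.44}
    - {"dp": [0.2, 0.2, -5], "delta_rot": [0, 0, 0], "gripper": 0.44}
    - {"dp": [0.2, 0.2, 1.5], "delta_rot": [0, 0, 0], "gripper": 0.6}

```text
time: 11.1
tcp_pos: [0.5081, -0.4313, 0.1509]
eef_rot: [[-0.0, 0.0, 1.0], [-1.0, -0.0, -0.0], [0.0, -1.0, 0.0]]
ft_force: [1.7, 0.1, 0.3]
grip_width: 0.506
```

Call:
drive_tool:
  motion:
    - {"dp": [-6.8, 36.7, 0], "delta_rot": [0, 0, -1.5], "gripper": 0.6}
    - {"dp": [-6.8, 36.7, 0], "delta_rot": [0, 0, -1.5], "gripper": 0.6}
    - {"dp": [-6.8, 36.7, 0], "delta_rot": [0, 0, -1.5], "gripper": 0.6}
    - {"dp": [-6.8, 36.7, 0], "delta_rot": [0, 0, -1.5], "gripper": 0.6}
    - {"dp": [-6.8, 36.7, 0], "delta_rot": [0, 0, -1.5], "gripper": 0.6}
    - {"dp": [-6.8, 36.7, 0], "delta_rot": [0, 0, -1.5], "gripper": 0.6}
    - {"dp": [-6.8, 36.7, 0], "delta_rot": [0, 0, -1.5], "gripper": 0.6}
    - {"dp": [-6.8, 36.7, 0], "delta_rot": [0, 0, -1.5], "gripper": 0.6}

```text
time: 12.1
tcp_pos: [0.4418, -0.065, 0.1514]
eef_rot: [[-0.025, 0.005, 1.0], [-1.0, -0.002, -0.025], [0.002, -1.0, 0.005]]
ft_force: [-0.8, 0.0, -0.4]
grip_width: 0.598
```

```bash
python3 look.py wrist w4.png; python3 look.py top top3.png
python3 - <<'E'
import cv2
cv2.imwrite("pics/c4.png",cv2.hconcat([cv2.imread("pics/w4.png")[:,:,:],cv2.imread("pics/top3.png")])[::1,::1])
a=cv2.imread("pics/c4.png");cv2.imwrite("pics/c4.png",cv2.resize(a,(800,300),interpolation=cv2.INTER_AREA))
E
```

```text
t 12.1 tcp mm [441.8 -65.  151.4] xhead -91.43 grip 0.5978903185951878 F [-0.8  0.  -0.4] dn [ 0.005 -0.002 -1.   ]
Y
(np.int32(17061), [567.2, -24.9], [91.3, 100.6], 85.1, 18.5)
(np.int32(2865), [653.0, -13.1], [16.9, 91.1], 7.8, 18.6)
N
O
t 12.15 tcp mm [441.5 -65.6 150.7] xhead -91.52 grip 0.6036725184381314 F [ 0.5  0.9 -0.8] dn [ 0.004 -0.002 -1.   ]
Y
(np.int32(1159), [694.9, -8.0], [102.5, 91.9], 7.6, 17.8)
(np.int32(1148), [686.9, 141.5], [101.9, 92.6], 7.3, 17.8)
(np.int32(774), [566.3, -25.7], [91.7, 100.0], 84.9, 17.5)
N
(np.int32(350), [467.7, -433.0], [34.2, 81.0], 1.1, 32.4)
(np.int32(340), [525.0, -435.5], [32.2, 88.3], 0.4, 32.4)
O
```

View pics/c4.png

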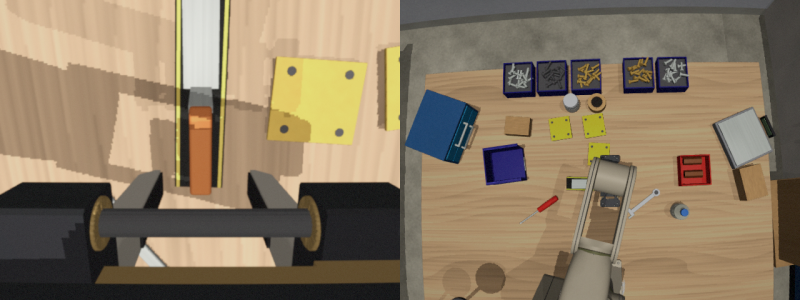

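Both nuts lie side by side in the box; the fingers straddle the handle. Measuring the lifter and bin precisely from here.

Run:
```python
from h import *
st=r.read_state(); p=optics.camera("wrist"); w=cloud(p,st); im=p["image"]; hsv=cv2.cvtColor(im,cv2.COLOR_RGB2HSV)
X,Yy,Z=w[...,0],w[...,1],w[...,2]
with np.errstate(invalid='ignore'):
  m=(Z>.058)&(Z<.07)&(abs(X-.437)<.03)&(Yy>-.2)&(Yy<.03)&(hsv[...,1]>150)
  b=(Z>-.002)&(Z<.012)&(abs(X-.44)<.04)&(Yy>-.03)&(Yy<.12)&(hsv[...,1]<40)&(hsv[...,2]>110)
for q in(m,b):
  P=w[q]; R=cv2.minAreaRect((P[:,:2]*1000).astype(np.float32)); print(len(P),R,np.median(P[:,2]),P[:,1].min(),P[:,1].max())
  for y in np.arange(-.06,.08,.02):
    k=abs(P[:,1]-y)<.004
    if k.sum()>20: print(y.round(2),np.percentile(P[k,0],[2,98]).round(4))
# bin from top first image: rim / floor
im=np.load("top_im.npy");w=np.load("top_w.npy");hsv=cv2.cvtColor(im,cv2.COLOR_RGB2HSV)
with np.errstate(invalid='ignore'):
  f=(hsv[...,0]>110)&(hsv[...,0]<132)&(abs(w[...,2]-.03)<.008)&(w[...,0]<.65)&(abs(w[...,1]-.38)<.12)
  g=(hsv[...,0]>105)&(hsv[...,0]<135)&(abs(w[...,2]-.12)<.008)&(w[...,0]<.65)&(abs(w[...,1]-.38)<.12)
for n,q in(("floor",f),("rim",g)):
  P=w[q][:,:2]*1000; print(n,len(P),cv2.minAreaRect(P.astype(np.float32)),P.min(0),P.max(0))
P=w[g][:,:2]*1000
a=np.radians(6); R=np.array([[np.cos(a),np.sin(a)],[-np.sin(a),np.cos(a)]]) 
Q=P@R.T
for k in(0,1): print(np.histogram(Q[:,k],bins=np.arange(Q[:,k].min(),Q[:,k].max()+6,6)))
```

```text
4781 ((437.30218505859375, -66.53892517089844), (88.2889404296875, 21.943557739257812), 88.80667114257812) 0.06530400264324338 -0.1107565341062435 -0.022337034514739118
-0.06 [0.4273 0.4483]
-0.04 [0.4277 0.4488]
-0.02 [0.4303 0.4474]
8474 ((440.4947814941406, 34.73570251464844), (100.7876205444336, 41.850242614746094), 88.3000717163086) 0.00435996950412057 -0.016017218881866097 0.08551878287844616
0.0 [0.4201 0.4592]
0.02 [0.42   0.4595]
0.04 [0.4213 0.4606]
0.06 [0.4213 0.4608]
0.08 [0.4217 0.4612]
floor 2368 ((524.5657958984375, 373.013427734375), (140.25946044921875, 148.17152404785156), 6.6888813972473145) [448.5075305  293.27378735] [601.7933113  453.64299026]
rim 611 ((526.1431884765625, 375.8669738769531), (156.15504455566406, 151.7331085205078), 6.56475830078125) [443.31243441 292.00226384] [609.75008181 459.37819517]
(array([120, 120,   4,   8,   5,   4,   6,   7,   5,   5,   5,   5,   5,
         8,   5,   6,   6,   6,   5,   4,   5,   6,   4,  12, 134, 111]), array([484.48355267, 490.48355267, 496.48355267, 502.48355267,
       508.48355267, 514.48355267, 520.48355267, 52
[... 190 characters left out ...]
.48355267,
       604.48355267, 610.48355267, 616.48355267, 622.48355267,
       628.48355267, 634.48355267, 640.48355267]))
(array([ 20,  19,  21,  19,  19,  22,  20,  18,  20,  20,  19,  21,  16,
        20,  23,  20,  19,  23,  19,  16,  23,  16,  17,  20, 115,  26]), array([242.21566529, 248.21566529, 254.21566529, 260.21566529,
       266.21566529, 272.21566529, 278.21566529, 284.21566529,
       290.21566529, 296.21566529, 302.21566529, 308.21566529,
       314.21566529, 320.21566529, 326.21566529, 332.21566529,
       338.21566529, 344.21566529, 350.21566529, 356.21566529,
       362.21566529, 368.21566529, 374.21566529, 380.21566529,
       386.21566529, 392.21566529, 398.21566529]))
```

Call:
drive_tool:
  motion:
    - {"dp": [-0.4, -0.1, -4], "delta_rot": [0, 0, 0], "gripper": 0.6}
    - {"dp": [-0.4, -0.1, -8], "delta_rot": [0, 0, 0], "gripper": 0.6}
    - {"dp": [-0.4, -0.1, -11.6], "delta_rot": [0, 0, 0], "gripper": 0.6}
    - {"dp": [-0.4, -0.1, -11.6], "delta_rot": [0, 0, 0], "gripper": 0.6}
    - {"dp": [-0.4, -0.1, -11.6], "delta_rot": [0, 0, 0], "gripper": 0.1}
    - {"dp": [-0.4, -0.1, -11.6], "delta_rot": [0, 0, 0], "gripper": 0.1}
    - {"dp": [-0.4, -0.1, -11.6], "delta_rot": [0, 0, 0], "gripper": 0.1}
    - {"dp": [-0.4, -0.1, -11.6], "delta_rot": [0, 0, 0], "gripper": 0.1}
  force: 60

```text
time: 13.25
tcp_pos: [0.4366, -0.0658, 0.0332]
eef_rot: [[-0.026, 0.002, 1.0], [-1.0, -0.0, -0.026], [0.0, -1.0, 0.002]]
ft_force: [-0.4, -1.9, 5.5]
grip_width: 0.235
```

Call:
drive_tool:
  motion:
    - {"dp": [0, 0, 0], "delta_rot": [0, 0, 0], "gripper": 0.1}
    - {"dp": [0, 0, 0], "delta_rot": [0, 0, 0], "gripper": 0.1}
    - {"dp": [0, 0, 0], "delta_rot": [0, 0, 0], "gripper": 0.1}

```text
time: 13.62
tcp_pos: [0.4367, -0.0658, 0.0331]
eef_rot: [[-0.026, 0.001, 1.0], [-1.0, -0.0, -0.026], [0.0, -1.0, 0.001]]
ft_force: [0.3, -0.6, 6.2]
grip_width: 0.23
```

Call:
drive_tool:
  motion:
    - {"dp": [0, 0, 1.5], "delta_rot": [0, 0, 0], "gripper": 0.1}
    - {"dp": [0, 0, 4], "delta_rot": [0, 0, 0], "gripper": 0.1}
    - {"dp": [0, 0, 8], "delta_rot": [0, 0, 0], "gripper": 0.1}
    - {"dp": [4, -6, 8], "delta_rot": [0, 0, -1], "gripper": 0.1}
    - {"dp": [8, -12, 8], "delta_rot": [0, 0, -2], "gripper": 0.1}
    - {"dp": [11.1, -17.8, 8], "delta_rot": [0, 0, -3.5], "gripper": 0.1}
    - {"dp": [11.1, -17.8, 8], "delta_rot": [0, 0, -3.5], "gripper": 0.1}
    - {"dp": [11.1, -17.8, 8], "delta_rot": [0, 0, -3.5], "gripper": 0.1}

```text
time: 14.62
tcp_pos: [0.5469, -0.245, 0.1122]
eef_rot: [[-0.089, -0.001, 0.996], [-0.996, 0.0, -0.089], [-0.0, -1.0, -0.001]]
ft_force: [-0.6, 0.0, -2.1]
grip_width: 0.23
```

```bash
cat > lift.py <<'E'
from meas import *
# wrist view: lifter blade pose in the air (lowest-saturation slab) and plates
import sys
st=r.read_state(); p=optics.camera("wrist"); w=cloud(p,st); im=p["image"]; hsv=cv2.cvtColor(im,cv2.COLOR_RGB2HSV)
if len(sys.argv)>1: save(p,sys.argv[1])
e=np.array(st["eef_rot"]); t=np.array(st["tcp_pos"])*1000; hx=-e[:,0]; hd=np.degrees(np.arctan2(hx[1],hx[0]))
print("t",st["time"],"tcp",t.round(1),"blade heading by tool",hd.round(2),"F",np.round(st["ft_force"],1),"grip",round(st["grip_width"],3))
L=(w*1000-t)@np.stack([hx,-e[:,2],[0,0,1]],1)  # lifter-ish frame at tcp
with np.errstate(invalid='ignore'): m=(hsv[...,1]<40)&(hsv[...,2]>100)&(L[...,0]>62)&(L[...,0]<175)&(abs(L[...,1])<26)&(abs(L[...,2]+28)<12)
P=L[m]
if len(P)>500:
    A=np.c_[P[:,0]-112,P[:,1],np.ones(len(P))]; c=np.linalg.lstsq(A,P[:,2],rcond=None)[0]
    R=cv2.minAreaRect(P[:,:2].astype(np.float32)); print("blade n",len(P),"pitch deg",np.degrees(c[0]).round(2),"roll",np.degrees(c[1]).round(2),"top z rel tcp at mid",c[2].round(1),"rect",np.round(R[0],1),np.round(R[1],1),round(R[2],1),"xmax",P[:,0].max().round(1))
print("Y",*rects(im,w,*Y,.008,.3,300),sep="\n")
E
python3 lift.py w5.png
```

```text
t 14.625 tcp [ 546.9 -245.   112.2] blade heading by tool 84.88 F [-0.6  0.  -2.1] grip 0.23
blade n 12928 pitch deg 0.05 roll -0.43 top z rel tcp at mid -28.6 rect [90.6 -0.4] [39.9 57. ] 89.7 xmax 119.1
Y
```

View pics/w5.png

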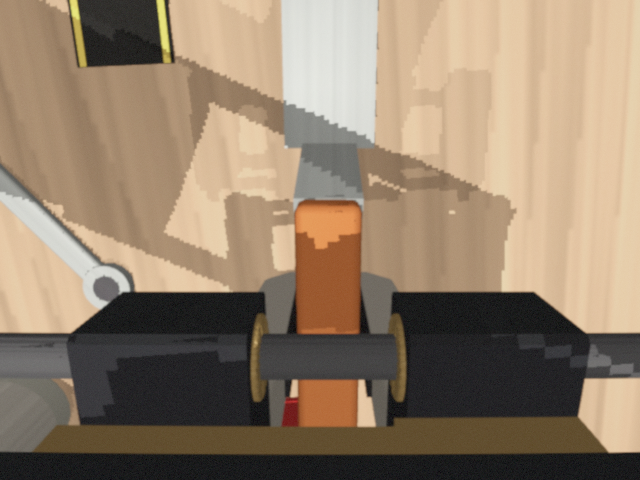

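Call:
drive_tool:
  motion:
    - {"dp": [0, 0, -5], "delta_rot": [0, 0, 0], "gripper": 0.1}
    - {"dp": [0, 0, -7.6], "delta_rot": [0, 0, 0], "gripper": 0.1}
    - {"dp": [0, 0, -7.6], "delta_rot": [0, 0, 0], "gripper": 0.1}
    - {"dp": [0, 0, -7.6], "delta_rot": [0, 0, 0], "gripper": 0.1}

```text
time: 15.18
tcp_pos: [0.5474, -0.2432, 0.0379]
eef_rot: [[-0.087, 0.001, 0.996], [-0.996, -0.0, -0.087], [0.0, -1.0, 0.001]]
ft_force: [-0.1, -0.1, -0.4]
grip_width: 0.229
```

```bash
python3 look.py top; python3 lift.py
```

```text
t 15.175 tcp mm [ 547.4 -243.2   37.9] xhead -94.97 grip 0.22942310776626698 F [-0.1 -0.1 -0.4] dn [ 0.001 -0.    -1.   ]
Y
(np.int32(1190), [566.1, -25.5], [92.4, 100.2], 85.2, 17.9)
(np.int32(1151), [694.3, -8.1], [101.0, 92.1], 7.8, 17.7)
(np.int32(1150), [687.2, 141.5], [101.7, 92.5], 7.8, 18.0)
N
(np.int32(357), [524.7, -431.0], [32.7, 82.6], 0.4, 32.3)
(np.int32(352), [467.1, -432.5], [84.6, 33.1], 88.3, 31.7)
O
t 15.225 tcp [ 547.8 -243.6   38.3] blade heading by tool 85.02 F [ 0.1 -0.7 -1.7] grip 0.231
blade n 13081 pitch deg -0.2 roll -0.03 top z rel tcp at mid -29.0 rect [91.7  0. ] [59.  42.5] 0.1 xmax 121.3
Y
```

Call:
drive_tool:
  motion:
    - {"dp": [0.2, 2, -0.1], "delta_rot": [0, 0, 0], "gripper": 0.1}
    - {"dp": [0.35, 4, -0.1], "delta_rot": [0, 0, 0], "gripper": 0.1}
    - {"dp": [0.52, 6, -0.1], "delta_rot": [0, 0, 0], "gripper": 0.1}
    - {"dp": [0.7, 8, -0.1], "delta_rot": [0, 0, 0], "gripper": 0.1}
    - {"dp": [0.87, 10, -0.1], "delta_rot": [0, 0, 0], "gripper": 0.1}
    - {"dp": [0.93, 10.7, -0.1], "delta_rot": [0, 0, 0], "gripper": 0.1}
    - {"dp": [0.93, 10.7, -0.1], "delta_rot": [0, 0, 0], "gripper": 0.1}
    - {"dp": [0.93, 10.7, -0.1], "delta_rot": [0, 0, 0], "gripper": 0.1}

```text
time: 16.27
tcp_pos: [0.5563, -0.1372, 0.0354]
eef_rot: [[-0.088, 0.0, 0.996], [-0.996, -0.0, -0.088], [0.0, -1.0, 0.0]]
ft_force: [0.9, 0.6, -2.3]
grip_width: 0.228
```

Call:
drive_tool:
  motion:
    - {"dp": [0, 0, 0.3], "delta_rot": [0, 0, 0], "gripper": 0.1}
    - {"dp": [0, 0, 0.6], "delta_rot": [0, 0, 0], "gripper": 0.1}
    - {"dp": [0, 0, 1], "delta_rot": [0, 0, 0], "gripper": 0.1}
    - {"dp": [0, 0, 2], "delta_rot": [0, 0, 0], "gripper": 0.1}
    - {"dp": [0, 0, 3], "delta_rot": [0, 0, 0], "gripper": 0.1}
    - {"dp": [0, 0, 3], "delta_rot": [0, 0, 0], "gripper": 0.1}

```text
time: 17.02
tcp_pos: [0.5574, -0.137, 0.0671]
eef_rot: [[-0.087, 0.003, 0.996], [-0.996, -0.001, -0.087], [0.001, -1.0, 0.003]]
ft_force: [0.7, -0.0, -3.3]
grip_width: 0.237
```

```bash
python3 lift.py w6.png; python3 look.py scene s6.png
```

```text
t 17.025 tcp [ 557.4 -137.    67.1] blade heading by tool 84.99 F [ 0.7 -0.  -3.3] grip 0.237
blade n 887 pitch deg -0.22 roll -0.32 top z rel tcp at mid -29.0 rect [64.2  0.1] [39.2  3.9] 90.0 xmax 66.2
Y
(np.int32(29445), [566.4, -44.9], [51.1, 99.8], 85.0, 43.1)
(np.int32(9842), [680.9, -35.5], [65.5, 40.4], 7.4, 18.6)
t 17.075 tcp mm [ 556.9 -136.8   66.2] xhead -95.01 grip 0.2294845306642134 F [-1.  -0.5 -4.7] dn [ 0.002 -0.001 -1.   ]
Y
(np.int32(1998), [687.9, 140.1], [100.7, 92.9], 7.5, 19.0)
(np.int32(1668), [695.9, -8.7], [100.4, 93.8], 7.2, 18.6)
(np.int32(1499), [568.0, -27.0], [94.2, 100.5], 85.4, 42.6)
N
O
```

View pics/s6.png

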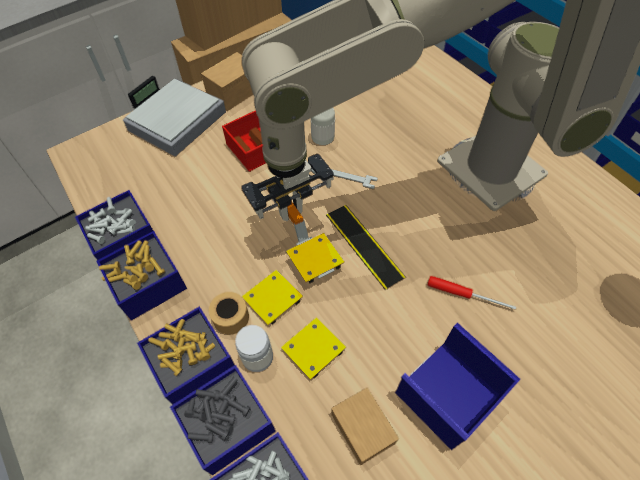

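Plate 1 is level on the blade, bench otherwise unchanged. Carrying it gently to the bin.

Call:
drive_tool:
  motion:
    - {"dp": [0, 0.5, 2], "delta_rot": [0, 0, 0.3], "gripper": 0.1}
    - {"dp": [-0.1, 1.5, 4.5], "delta_rot": [0, 0, 1], "gripper": 0.1}
    - {"dp": [-0.2, 3.5, 7], "delta_rot": [0, 0, 2], "gripper": 0.1}
    - {"dp": [-0.3, 6, 9.5], "delta_rot": [0, 0, 3], "gripper": 0.1}
    - {"dp": [-0.4, 9, 11.3], "delta_rot": [0, 0, 4], "gripper": 0.1}
    - {"dp": [-0.5, 12, 11.8], "delta_rot": [0, 0, 5], "gripper": 0.1}
    - {"dp": [-0.7, 15, 11.8], "delta_rot": [0, 0, 6], "gripper": 0.1}
    - {"dp": [-0.8, 18, 11.8], "delta_rot": [0, 0, 7], "gripper": 0.1}

```text
time: 18.12
tcp_pos: [0.5482, 0.0447, 0.1848]
eef_rot: [[0.036, 0.001, 0.999], [-0.999, 0.0, 0.036], [-0.0, -1.0, 0.001]]
ft_force: [0.4, -0.4, -3.0]
grip_width: 0.23
```

Call:
drive_tool:
  motion:
    - {"dp": [-0.1, 3, 0], "delta_rot": [0, 0, 0.8], "gripper": 0.1}
    - {"dp": [-0.2, 6, 0], "delta_rot": [0, 0, 1.6], "gripper": 0.1}
    - {"dp": [-0.4, 9, 0], "delta_rot": [0, 0, 2.4], "gripper": 0.1}
    - {"dp": [-0.6, 12, 0], "delta_rot": [0, 0, 3.2], "gripper": 0.1}
    - {"dp": [-0.8, 15, 0], "delta_rot": [0, 0, 4], "gripper": 0.1}
    - {"dp": [-1, 18, 0], "delta_rot": [0, 0, 4.4], "gripper": 0.1}
    - {"dp": [-1.1, 20.4, 0], "delta_rot": [0, 0, 4.5], "gripper": 0.1}
    - {"dp": [-1.1, 22, 0], "delta_rot": [0, 0, 4.5], "gripper": 0.1}

```text
time: 19.12
tcp_pos: [0.5369, 0.2647, 0.1843]
eef_rot: [[0.114, 0.0, 0.993], [-0.993, 0.0, 0.114], [-0.0, -1.0, 0.0]]
ft_force: [-0.1, -0.4, -3.8]
grip_width: 0.232
```

Call:
drive_tool:
  motion:
    - {"dp": [0, 0, 0], "delta_rot": [0, 0, 0], "gripper": 0.1}
    - {"dp": [0, 0, 0], "delta_rot": [0, 0, 0], "gripper": 0.1}

```text
time: 19.38
tcp_pos: [0.5373, 0.2627, 0.1835]
eef_rot: [[0.113, -0.0, 0.994], [-0.994, -0.001, 0.113], [0.0, -1.0, -0.0]]
ft_force: [0.2, -0.2, -4.1]
grip_width: 0.232
```

```bash
python3 lift.py; python3 look.py top top7.png;python3 - <<'E'
from meas import *
p=optics.camera("top"); w=cloud(p); print("rim",*rects(p["image"],w,*B,.1,.135,10,(.4,.65,.25,.5)),sep="\n")
E
```

```text
t 19.375 tcp [537.3 262.7 183.5] blade heading by tool 96.47 F [ 0.2 -0.2 -4.1] grip 0.232
blade n 977 pitch deg -0.82 roll -0.05 top z rel tcp at mid -29.5 rect [64.4 -0.1] [39.2  4.4] 90.0 xmax 66.6
Y
(np.int32(28829), [527.8, 363.1], [134.5, 67.4], 6.7, 159.5)
t 19.425 tcp mm [537.4 262.5 183.4] xhead -83.56 grip 0.23353765118143 F [ 0.6 -0.2 -3.5] dn [-0. -0. -1.]
Y
(np.int32(1162), [693.8, -8.1], [101.7, 92.2], 7.9, 17.8)
(np.int32(1141), [687.1, 141.5], [101.9, 92.4], 7.7, 17.8)
N
(np.int32(353), [524.8, -435.2], [32.4, 89.0], 0.0, 32.3)
(np.int32(344), [467.1, -433.6], [83.8, 32.9], 88.3, 31.8)
O
rim
(np.int32(89), [454.7, 363.9], [11.1, 52.2], 6.5, 118.8)
```

View pics/top7.png

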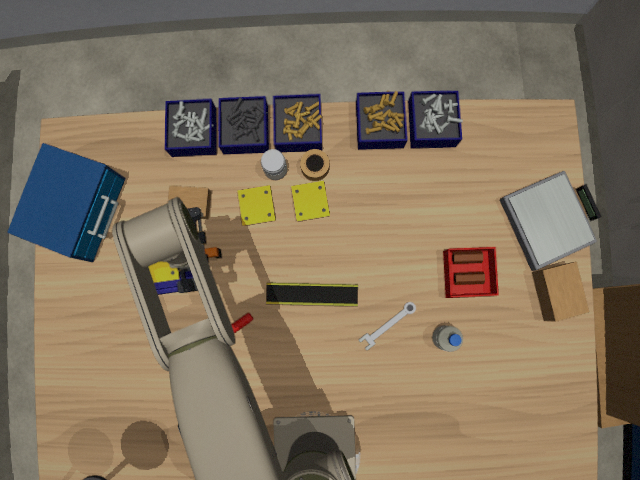

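```bash
cat > binrel.py <<'E'
from meas import *
st=r.read_state(); p=optics.camera("wrist"); w=cloud(p,st); im=p["image"]; hsv=cv2.cvtColor(im,cv2.COLOR_RGB2HSV)
save(p,"wb.png")
e=np.array(st["eef_rot"]); t=np.array(st["tcp_pos"])*1000; hx=-e[:,0]
L=(w*1000-t)@np.stack([hx,-e[:,2],[0,0,1]],1); Z=w[...,2]*1000
with np.errstate(invalid='ignore'):
  b=cv2.inRange(hsv,*B)>0; y=cv2.inRange(hsv,*Y)>0
  rim=b&(abs(Z-120)<6); top=y&(abs(L[...,2]+24)<7)
for s in(-1,1):
  P=L[rim&(np.sign(L[...,1])==s)]
  if len(P)>50: print("rim side",s,"lat pctl",np.percentile(P[:,1],[2,50,98]).round(1),"slope deg",np.degrees(np.polyfit(P[:,0],P[:,1],1)[0]).round(1),"front x",P[:,0].min().round(1),"max",P[:,0].max().round(1),len(P))
P=L[top]
if len(P): print("plate lat",P[:,1].min().round(1),P[:,1].max().round(1),"near edge x",np.percentile(P[:,0],1).round(1),"z",np.median(P[:,2]).round(1))
E
python3 binrel.py
```

```text
rim side -1 lat pctl [-78.9 -73.1 -68.5] slope deg -0.2 front x 40.9 max 129.3 4105
rim side 1 lat pctl [64.9 69.7 75.3] slope deg -0.1 front x 41.5 max 129.7 3932
plate lat -51.1 49.5 near edge x 67.8 z -24.0
```

Call:
drive_tool:
  motion:
    - {"dp": [0, 0, -1.5], "delta_rot": [0, 0, 0], "gripper": 0.1}
    - {"dp": [0, 0, -4], "delta_rot": [0, 0, 0], "gripper": 0.1}
    - {"dp": [0, 0, -7], "delta_rot": [0, 0, 0], "gripper": 0.1}
    - {"dp": [0, 0, -9], "delta_rot": [0, 0, 0], "gripper": 0.1}
    - {"dp": [0, 0, -10.3], "delta_rot": [0, 0, 0], "gripper": 0.1}
    - {"dp": [0, 0, -11], "delta_rot": [0, 0, 0], "gripper": 0.1}
    - {"dp": [0, 0, -11.4], "delta_rot": [0, 0, 0], "gripper": 0.1}
    - {"dp": [0, 0, -11.4], "delta_rot": [0, 0, 0], "gripper": 0.1}

```text
time: 20.58
tcp_pos: [0.5378, 0.2636, 0.0701]
eef_rot: [[0.113, 0.001, 0.994], [-0.994, 0.001, 0.113], [-0.0, -1.0, 0.001]]
ft_force: [0.0, 0.4, -2.7]
grip_width: 0.234
```

```bash
python3 binrel.py; python3 lift.py|head -1
```

```text
rim side -1 lat pctl [-78.9 -72.1 -67.7] slope deg -0.1 front x 38.7 max 99.8 11817
rim side 1 lat pctl [65.2 69.7 76.3] slope deg -0.3 front x 39.5 max 99.7 11512
plate lat -50.3 49.2 near edge x 67.4 z -21.7
t 20.625 tcp [537.9 263.6  70.3] blade heading by tool 96.48 F [-0.  -0.2 -2.2] grip 0.234
```

View pics/wb.png

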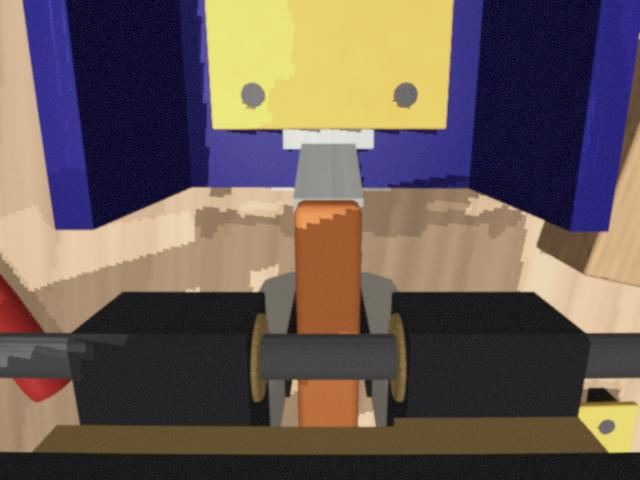

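Plate 1 rests in the bin, centred between walls (x 205–450 of image). Withdrawing the blade.

Call:
drive_tool:
  motion:
    - {"dp": [0, 0, -0.2], "delta_rot": [0, 0, 0], "gripper": 0.1}
    - {"dp": [0.17, -1.5, -0.2], "delta_rot": [0, 0, 0], "gripper": 0.1}
    - {"dp": [0.4, -3.5, -0.2], "delta_rot": [0, 0, 0], "gripper": 0.1}
    - {"dp": [0.68, -6, -0.2], "delta_rot": [0, 0, 0], "gripper": 0.1}
    - {"dp": [0.97, -8.5, -0.2], "delta_rot": [0, 0, 0], "gripper": 0.1}
    - {"dp": [1.25, -11, -0.2], "delta_rot": [0, 0, 0], "gripper": 0.1}
    - {"dp": [1.5, -13.2, -0.2], "delta_rot": [0, 0, 0], "gripper": 0.1}
    - {"dp": [1.5, -13.2, 3], "delta_rot": [0, 0, 0], "gripper": 0.1}

```text
time: 21.68
tcp_pos: [0.5498, 0.1277, 0.0966]
eef_rot: [[0.11, -0.006, 0.994], [-0.994, -0.002, 0.11], [0.001, -1.0, -0.006]]
ft_force: [0.4, 0.4, -3.0]
grip_width: 0.232
```

```bash
python3 binrel.py; python3 look.py top
```

```text
t 21.725 tcp mm [553.7 129.1 103.5] xhead -83.66 grip 0.22896084321658325 F [4.1 1.1 2.3] dn [ 0.003  0.    -1.   ]
Y
(np.int32(1171), [526.6, 374.7], [101.6, 93.2], 6.9, 47.6)
(np.int32(1164), [693.9, -8.0], [100.9, 92.1], 7.8, 17.8)
(np.int32(602), [687.8, 141.7], [100.8, 92.3], 7.1, 17.7)
N
(np.int32(352), [524.5, -434.8], [88.1, 32.8], 89.3, 32.5)
(np.int32(347), [467.7, -433.7], [81.2, 34.6], 89.4, 31.8)
O
```

Call:
drive_tool:
  motion:
    - {"dp": [2, -5, 1], "delta_rot": [0, 0, 1.1], "gripper": 0.1}
    - {"dp": [5, -10.6, 1], "delta_rot": [0, 0, 1.1], "gripper": 0.1}
    - {"dp": [8, -17, 1], "delta_rot": [0, 0, 1.1], "gripper": 0.1}
    - {"dp": [11, -23, 1], "delta_rot": [0, 0, 1.1], "gripper": 0.1}
    - {"dp": [14, -29, 1], "delta_rot": [0, 0, 1.1], "gripper": 0.1}
    - {"dp": [17.1, -36.3, 1], "delta_rot": [0, 0, 1.1], "gripper": 0.1}
    - {"dp": [17.1, -36.3, 1], "delta_rot": [0, 0, 1.1], "gripper": 0.1}
    - {"dp": [17.1, -36.3, -4], "delta_rot": [0, 0, 1.1], "gripper": 0.1}

```text
time: 22.78
tcp_pos: [0.7273, -0.2378, 0.0639]
eef_rot: [[0.128, 0.011, 0.992], [-0.992, -0.005, 0.128], [0.006, -1.0, 0.01]]
ft_force: [1.0, 0.1, -3.0]
grip_width: 0.233
```

Call:
drive_tool:
  motion:
    - {"dp": [0, 0, -2.3], "delta_rot": [0, 0, 0], "gripper": 0.1}
    - {"dp": [0, 0, -2.3], "delta_rot": [0, 0, 0], "gripper": 0.1}
    - {"dp": [0, 0, -2.3], "delta_rot": [0, 0, 0], "gripper": 0.1}

```text
time: 23.15
tcp_pos: [0.7232, -0.2311, 0.0365]
eef_rot: [[0.133, -0.0, 0.991], [-0.991, 0.0, 0.133], [-0.0, -1.0, -0.0]]
ft_force: [0.3, 0.1, -1.6]
grip_width: 0.235
```

```bash
python3 look.py top; python3 lift.py
```

```text
t 23.15 tcp mm [ 723.2 -231.1   36.5] xhead -82.37 grip 0.23547892665289422 F [ 0.3  0.1 -1.6] dn [-0.  0. -1.]
Y
(np.int32(1170), [526.6, 375.3], [102.7, 92.9], 6.6, 47.6)
(np.int32(1156), [694.5, -8.0], [102.3, 92.0], 7.8, 18.1)
(np.int32(1151), [687.0, 141.8], [101.6, 93.2], 7.9, 18.0)
N
(np.int32(357), [467.6, -433.1], [34.5, 81.3], 1.7, 31.5)
(np.int32(350), [524.7, -431.4], [81.9, 32.5], 89.8, 32.4)
O
t 23.2 tcp [ 723.6 -231.3   37.1] blade heading by tool 97.62 F [ 0.2  0.4 -2.1] grip 0.229
blade n 13159 pitch deg -0.37 roll -0.05 top z rel tcp at mid -28.1 rect [91.6 -0. ] [42.6 58.9] 89.7 xmax 121.1
Y
```

Call:
drive_tool:
  motion:
    - {"dp": [-0.27, 2, 0], "delta_rot": [0, 0, 0], "gripper": 0.1}
    - {"dp": [-0.53, 4, 0], "delta_rot": [0, 0, 0], "gripper": 0.1}
    - {"dp": [-0.8, 6, 0], "delta_rot": [0, 0, 0], "gripper": 0.1}
    - {"dp": [-1.07, 8, 0], "delta_rot": [0, 0, 0], "gripper": 0.1}
    - {"dp": [-1.33, 10, 0], "delta_rot": [0, 0, 0], "gripper": 0.1}
    - {"dp": [-1.5, 11.2, 0], "delta_rot": [0, 0, 0], "gripper": 0.1}
    - {"dp": [-1.5, 11.2, 0], "delta_rot": [0, 0, 0], "gripper": 0.1}
    - {"dp": [-1.5, 11.2, 0], "delta_rot": [0, 0, 0], "gripper": 0.1}

```text
time: 24.25
tcp_pos: [0.7084, -0.1203, 0.0364]
eef_rot: [[0.132, 0.0, 0.991], [-0.991, -0.0, 0.132], [0.0, -1.0, 0.0]]
ft_force: [0.8, -0.4, -1.9]
grip_width: 0.237
```

Call:
drive_tool:
  motion:
    - {"dp": [0, 0, 0.3], "delta_rot": [0, 0, 0], "gripper": 0.1}
    - {"dp": [0, 0, 0.6], "delta_rot": [0, 0, 0], "gripper": 0.1}
    - {"dp": [0, 0, 1], "delta_rot": [0, 0, 0], "gripper": 0.1}
    - {"dp": [0, 0, 2], "delta_rot": [0, 0, 0], "gripper": 0.1}
    - {"dp": [0, 0, 3], "delta_rot": [0, 0, 0], "gripper": 0.1}
    - {"dp": [0, 0, 3], "delta_rot": [0, 0, 0], "gripper": 0.1}

```text
time: 25.0
tcp_pos: [0.7095, -0.1199, 0.0685]
eef_rot: [[0.132, 0.003, 0.991], [-0.991, -0.001, 0.132], [0.001, -1.0, 0.003]]
ft_force: [0.1, -0.5, -3.1]
grip_width: 0.233
```

```bash
python3 lift.py; python3 look.py scene s8.png; python3 binrel.py
```

```text
t 25.0 tcp [ 709.5 -119.9   68.5] blade heading by tool 97.59 F [ 0.1 -0.5 -3.1] grip 0.233
blade n 1168 pitch deg 7.66 roll 0.04 top z rel tcp at mid -21.6 rect [66.6  5.2] [49.6 17.5] 71.1 xmax 82.9
Y
(np.int32(28438), [702.8, -27.0], [107.2, 49.9], 8.0, 45.3)
t 25.05 tcp mm [ 709.  -119.8   67.6] xhead -82.41 grip 0.23016669960107455 F [-0.4  0.6 -4.2] dn [ 0.002 -0.    -1.   ]
Y
(np.int32(2207), [529.4, 374.2], [127.7, 92.2], 7.4, 48.6)
(np.int32(1996), [688.1, 140.3], [100.3, 93.1], 7.2, 19.0)
(np.int32(1738), [696.5, -8.7], [101.2, 93.4], 8.0, 44.5)
N
O
plate lat -51.9 48.3 near edge x 68.7 z -23.1
```

Call:
drive_tool:
  motion:
    - {"dp": [0, 0, 2], "delta_rot": [0, 0, 0], "gripper": 0.1}
    - {"dp": [-0.5, 0.5, 5], "delta_rot": [0, 0, 0], "gripper": 0.1}
    - {"dp": [-1.5, 2, 8], "delta_rot": [0, 0, 0], "gripper": 0.1}
    - {"dp": [-2.8, 4.5, 10.5], "delta_rot": [0, 0, 0], "gripper": 0.1}
    - {"dp": [-4.2, 7.5, 11.7], "delta_rot": [0, 0, -0.3], "gripper": 0.1}
    - {"dp": [-5.6, 10.5, 11.7], "delta_rot": [0, 0, -0.6], "gripper": 0.1}
    - {"dp": [-7, 13.5, 11.7], "delta_rot": [0, 0, -1.1], "gripper": 0.1}
    - {"dp": [-8.4, 16.5, 11.7], "delta_rot": [0, 0, -1.1], "gripper": 0.1}

```text
time: 26.15
tcp_pos: [0.624, 0.0463, 0.185]
eef_rot: [[0.113, 0.001, 0.994], [-0.994, 0.0, 0.113], [0.0, -1.0, 0.001]]
ft_force: [-0.1, 0.2, -4.1]
grip_width: 0.232
```

Call:
drive_tool:
  motion:
    - {"dp": [-1.4, 3, 0], "delta_rot": [0, 0, 0], "gripper": 0.1}
    - {"dp": [-2.8, 6, 0], "delta_rot": [0, 0, 0], "gripper": 0.1}
    - {"dp": [-4.2, 9, 0], "delta_rot": [0, 0, 0], "gripper": 0.1}
    - {"dp": [-5.6, 12, 0], "delta_rot": [0, 0, 0], "gripper": 0.1}
    - {"dp": [-7, 15, 0], "delta_rot": [0, 0, 0], "gripper": 0.1}
    - {"dp": [-8, 18, 0], "delta_rot": [0, 0, 0], "gripper": 0.1}
    - {"dp": [-8.6, 20.3, 0], "delta_rot": [0, 0, 0], "gripper": 0.1}
    - {"dp": [-8.9, 21.7, 0], "delta_rot": [0, 0, 0], "gripper": 0.1}

```text
time: 27.15
tcp_pos: [0.5351, 0.2635, 0.1847]
eef_rot: [[0.114, 0.001, 0.993], [-0.993, 0.001, 0.114], [-0.0, -1.0, 0.001]]
ft_force: [0.5, -0.4, -4.7]
grip_width: 0.231
```

Call:
drive_tool:
  motion:
    - {"dp": [0, 0, 0], "delta_rot": [0, 0, 0], "gripper": 0.1}
    - {"dp": [0, 0, 0], "delta_rot": [0, 0, 0], "gripper": 0.1}

```text
time: 27.4
tcp_pos: [0.5356, 0.2616, 0.1836]
eef_rot: [[0.113, 0.0, 0.994], [-0.994, -0.0, 0.113], [0.0, -1.0, 0.0]]
ft_force: [0.6, 0.1, -4.1]
grip_width: 0.233
```

```bash
python3 lift.py|head -1; python3 binrel.py
```

```text
t 27.4 tcp [535.6 261.6 183.6] blade heading by tool 96.46 F [ 0.6  0.1 -4.1] grip 0.233
rim side -1 lat pctl [-80.8 -75.  -70.4] slope deg -0.2 front x 41.5 max 129.7 4078
rim side 1 lat pctl [63.  68.  73.3] slope deg -0.0 front x 42.0 max 129.7 3786
plate lat -51.9 48.5 near edge x 68.7 z -23.1
```

Call:
drive_tool:
  motion:
    - {"dp": [0.1, 0, -1.5], "delta_rot": [0, 0, 0], "gripper": 0.1}
    - {"dp": [0.2, 0, -3.5], "delta_rot": [0, 0, 0], "gripper": 0.1}
    - {"dp": [0.2, 0, -5.5], "delta_rot": [0, 0, 0], "gripper": 0.1}
    - {"dp": [0.2, 0, -7.2], "delta_rot": [0, 0, 0], "gripper": 0.1}
    - {"dp": [0.2, 0, -8.3], "delta_rot": [0, 0, 0], "gripper": 0.1}
    - {"dp": [0.2, 0, -9], "delta_rot": [0, 0, 0], "gripper": 0.1}
    - {"dp": [0.2, 0, -9.4], "delta_rot": [0, 0, 0], "gripper": 0.1}
    - {"dp": [0.2, 0, -9.5], "delta_rot": [0, 0, 0], "gripper": 0.1}

```text
time: 28.5
tcp_pos: [0.5377, 0.2626, 0.0889]
eef_rot: [[0.113, 0.001, 0.994], [-0.994, 0.001, 0.113], [-0.0, -1.0, 0.001]]
ft_force: [-0.1, -0.6, -2.5]
grip_width: 0.232
```

```bash
python3 lift.py|head -1; python3 binrel.py
```

```text
t 28.5 tcp [537.7 262.6  88.9] blade heading by tool 96.48 F [-0.1 -0.6 -2.5] grip 0.232
rim side -1 lat pctl [-79.  -72.5 -67.9] slope deg -0.1 front x 39.8 max 104.6 9276
rim side 1 lat pctl [65.1 69.7 76. ] slope deg -0.3 front x 40.6 max 104.6 8962
plate lat -51.0 49.4 near edge x 68.3 z -21.6
```

Call:
drive_tool:
  motion:
    - {"dp": [0, 0, -0.15], "delta_rot": [0, 0, 0], "gripper": 0.1}
    - {"dp": [0.17, -1.5, -0.15], "delta_rot": [0, 0, 0], "gripper": 0.1}
    - {"dp": [0.4, -3.5, -0.15], "delta_rot": [0, 0, 0], "gripper": 0.1}
    - {"dp": [0.68, -6, -0.15], "delta_rot": [0, 0, 0], "gripper": 0.1}
    - {"dp": [0.97, -8.5, -0.15], "delta_rot": [0, 0, 0], "gripper": 0.1}
    - {"dp": [1.25, -11, -0.15], "delta_rot": [0, 0, 0], "gripper": 0.1}
    - {"dp": [1.5, -13.2, -0.15], "delta_rot": [0, 0, 0], "gripper": 0.1}
    - {"dp": [1.5, -13.2, 1], "delta_rot": [0, 0, 0], "gripper": 0.1}

```text
time: 29.6
tcp_pos: [0.5515, 0.1275, 0.0977]
eef_rot: [[0.11, -0.002, 0.994], [-0.994, -0.001, 0.11], [0.001, -1.0, -0.002]]
ft_force: [0.5, -0.4, -3.0]
grip_width: 0.232
```

```bash
python3 lift.py|head -1; python3 look.py top
```

```text
t 29.6 tcp [551.5 127.5  97.7] blade heading by tool 96.31 F [ 0.5 -0.4 -3. ] grip 0.232
t 29.65 tcp mm [553.  128.9 100.4] xhead -83.65 grip 0.2332997687676374 F [ 0.7  1.  -0.8] dn [ 0.001  0.    -1.   ]
Y
(np.int32(1269), [528.5, 378.1], [106.5, 100.7], 6.3, 66.6)
(np.int32(604), [687.5, 141.9], [101.8, 93.2], 6.7, 17.7)
N
(np.int32(356), [524.9, -431.4], [32.2, 81.2], 0.3, 31.8)
(np.int32(356), [467.9, -432.8], [34.2, 81.1], 0.2, 32.2)
O
```

Call:
drive_tool:
  motion:
    - {"dp": [0, -4, 0.5], "delta_rot": [0, 0, 0.7], "gripper": 0.1}
    - {"dp": [3, -10, 0.5], "delta_rot": [0, 0, 0.7], "gripper": 0.1}
    - {"dp": [7, -15, 0.5], "delta_rot": [0, 0, 0.7], "gripper": 0.1}
    - {"dp": [11.5, -19, 0.5], "delta_rot": [0, 0, 0.7], "gripper": 0.1}
    - {"dp": [16, -21.2, 0.5], "delta_rot": [0, 0, 0.7], "gripper": 0.1}
    - {"dp": [16, -21.2, 0.5], "delta_rot": [0, 0, 0.7], "gripper": 0.1}
    - {"dp": [16, -21.2, 0.5], "delta_rot": [0, 0, 0.7], "gripper": 0.1}

```text
time: 30.58
tcp_pos: [0.7119, -0.0808, 0.1027]
eef_rot: [[0.126, -0.001, 0.992], [-0.992, 0.001, 0.126], [-0.001, -1.0, -0.001]]
ft_force: [-0.5, -0.9, -2.4]
grip_width: 0.233
```

```bash
python3 look.py top; python3 lift.py wC.png|head -3
python3 - <<'E'
import numpy as np
w=np.load("top_w.npy")
for n,(x,y),z in(("tape",(.783,-.02),.03),("tin",(.78,.087),.06)):
  P=w[(abs(w[...,0]-x)<.07)&(abs(w[...,1]-y)<.053)&(w[...,2]>z)&(w[...,2]<.12)]
  print(n,np.percentile(P,[1,99],axis=0).round(3))
E
```

```text
t 30.575 tcp mm [711.9 -80.8 102.7] xhead -82.79 grip 0.23286068956619277 F [-0.5 -0.9 -2.4] dn [-0.001  0.001 -1.   ]
Y
(np.int32(1270), [528.4, 378.3], [106.3, 100.2], 6.7, 66.5)
(np.int32(1149), [686.8, 141.3], [100.9, 92.8], 7.0, 18.1)
N
(np.int32(353), [524.7, -431.3], [32.6, 82.1], 0.4, 32.1)
(np.int32(351), [467.1, -433.0], [82.2, 32.9], 88.1, 31.7)
O
t 30.625 tcp [711.8 -80.5 103.4] blade heading by tool 97.24 F [ 0.4  1.3 -2.2] grip 0.233
blade n 12993 pitch deg -0.27 roll 0.05 top z rel tcp at mid -27.9 rect [90.6 -0. ] [40.  56.8] 89.9 xmax 119.1
Y
tape [[ 0.753 -0.061  0.032]
 [ 0.852  0.03   0.082]]
tin [[0.759 0.039 0.061]
 [0.848 0.135 0.105]]
```

View pics/wC.png

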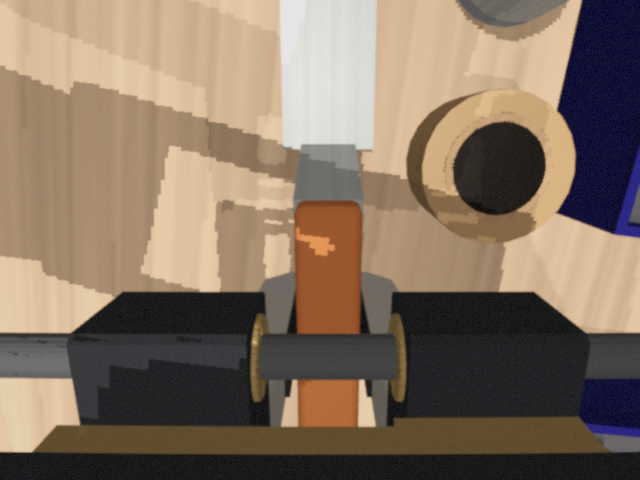

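Call:
drive_tool:
  motion:
    - {"dp": [0, 0, -4], "delta_rot": [0, 0, 0], "gripper": 0.1}
    - {"dp": [0, 0, -6.6], "delta_rot": [0, 0, 0], "gripper": 0.1}
    - {"dp": [0, 0, -6.6], "delta_rot": [0, 0, 0], "gripper": 0.1}
    - {"dp": [0, 0, -6.6], "delta_rot": [0, 0, 0], "gripper": 0.1}

```text
time: 31.18
tcp_pos: [0.713, -0.0812, 0.0396]
eef_rot: [[0.126, 0.002, 0.992], [-0.992, -0.0, 0.126], [0.001, -1.0, 0.002]]
ft_force: [0.4, -0.6, -2.0]
grip_width: 0.23
```

```bash
python3 lift.py|head -3; python3 look.py top | head -4
```

```text
t 31.175 tcp [713.  -81.2  39.6] blade heading by tool 97.23 F [ 0.4 -0.6 -2. ] grip 0.23
blade n 13058 pitch deg -0.34 roll -0.17 top z rel tcp at mid -28.1 rect [90.5  0. ] [42.8 56.9] 89.8 xmax 119.0
Y
t 31.225 tcp mm [713.6 -81.4  40.2] xhead -82.78 grip 0.23047215549847835 F [ 1.   0.6 -1.7] dn [ 0.004 -0.001 -1.   ]
Y
(np.int32(1272), [527.9, 376.7], [105.3, 98.7], 6.5, 66.7)
(np.int32(1151), [686.6, 141.8], [102.3, 92.9], 7.0, 17.6)
```

TCP is 2–3 mm high; lowering by that and inserting.

Call:
drive_tool:
  motion:
    - {"dp": [0, 0, -0.3], "delta_rot": [0, 0, 0], "gripper": 0.1}
    - {"dp": [-0.25, 2, -0.3], "delta_rot": [0, 0, 0], "gripper": 0.1}
    - {"dp": [-0.5, 4, -0.3], "delta_rot": [0, 0, 0], "gripper": 0.1}
    - {"dp": [-0.75, 6, -0.3], "delta_rot": [0, 0, 0], "gripper": 0.1}
    - {"dp": [-1, 8, -0.3], "delta_rot": [0, 0, 0], "gripper": 0.1}
    - {"dp": [-1.26, 10, -0.3], "delta_rot": [0, 0, 0], "gripper": 0.1}
    - {"dp": [-1.4, 11.1, -0.3], "delta_rot": [0, 0, 0], "gripper": 0.1}
    - {"dp": [-1.4, 11.1, -0.3], "delta_rot": [0, 0, 0], "gripper": 0.1}

```text
time: 32.28
tcp_pos: [0.6982, 0.0304, 0.0344]
eef_rot: [[0.126, 0.0, 0.992], [-0.992, -0.0, 0.126], [0.0, -1.0, 0.0]]
ft_force: [-0.9, -1.3, -2.2]
grip_width: 0.231
```

Call:
drive_tool:
  motion:
    - {"dp": [0, 0, 0], "delta_rot": [0, 0, 0], "gripper": 0.1}
    - {"dp": [0, 0, 0.3], "delta_rot": [0, 0, 0], "gripper": 0.1}
    - {"dp": [0, 0, 0.6], "delta_rot": [0, 0, 0], "gripper": 0.1}
    - {"dp": [0, 0, 1], "delta_rot": [0, 0, 0], "gripper": 0.1}
    - {"dp": [0, 0, 2], "delta_rot": [0, 0, 0], "gripper": 0.1}
    - {"dp": [0, 0, 3], "delta_rot": [0, 0, 0], "gripper": 0.1}
    - {"dp": [0, 0, 3], "delta_rot": [0, 0, 0], "gripper": 0.1}

```text
time: 33.15
tcp_pos: [0.6995, 0.0293, 0.0663]
eef_rot: [[0.125, 0.003, 0.992], [-0.992, -0.0, 0.125], [0.0, -1.0, 0.003]]
ft_force: [0.3, -0.6, -4.3]
grip_width: 0.23
```

```bash
python3 lift.py|head -1; python3 look.py scene s9.png; python3 binrel.py
```

```text
t 33.15 tcp [699.5  29.3  66.3] blade heading by tool 97.18 F [ 0.3 -0.6 -4.3] grip 0.23
t 33.2 tcp mm [698.9  29.4  65.4] xhead -82.81 grip 0.23166109715303107 F [-0.5  0.1 -4.5] dn [ 0.002 -0.    -1.   ]
Y
(np.int32(2433), [524.8, 373.7], [136.1, 94.5], 8.8, 67.8)
(np.int32(2086), [688.6, 139.9], [100.4, 94.7], 7.3, 42.7)
N
O
plate lat -53.3 46.3 near edge x 68.3 z -23.2
```

Call:
drive_tool:
  motion:
    - {"dp": [0, 0, 2], "delta_rot": [0, 0, 0], "gripper": 0.1}
    - {"dp": [-0.5, 0.2, 5], "delta_rot": [0, 0, 0], "gripper": 0.1}
    - {"dp": [-1.8, 1, 8], "delta_rot": [0, 0, 0], "gripper": 0.1}
    - {"dp": [-3.6, 3, 10.5], "delta_rot": [0, 0, -0.3], "gripper": 0.1}
    - {"dp": [-5.6, 5.5, 12], "delta_rot": [0, 0, -0.5], "gripper": 0.1}
    - {"dp": [-7.7, 8.3, 12], "delta_rot": [0, 0, -0.75], "gripper": 0.1}
    - {"dp": [-9.8, 11.2, 12], "delta_rot": [0, 0, -0.75], "gripper": 0.1}
    - {"dp": [-11.8, 14.2, 12], "delta_rot": [0, 0, -0.75], "gripper": 0.1}

```text
time: 34.3
tcp_pos: [0.5798, 0.1722, 0.186]
eef_rot: [[0.112, 0.001, 0.994], [-0.994, 0.0, 0.112], [-0.0, -1.0, 0.001]]
ft_force: [0.3, 0.7, -4.0]
grip_width: 0.234
```

Call:
drive_tool:
  motion:
    - {"dp": [-1.8, 3, 0], "delta_rot": [0, 0, 0], "gripper": 0.1}
    - {"dp": [-3.3, 5.7, 0], "delta_rot": [0, 0, 0], "gripper": 0.1}
    - {"dp": [-4.2, 7.8, 0], "delta_rot": [0, 0, 0], "gripper": 0.1}
    - {"dp": [-4.6, 9.1, 0], "delta_rot": [0, 0, 0], "gripper": 0.1}
    - {"dp": [-4.6, 9.1, 0], "delta_rot": [0, 0, 0], "gripper": 0.1}
    - {"dp": [-4.6, 9.1, 0], "delta_rot": [0, 0, 0], "gripper": 0.1}

```text
time: 35.05
tcp_pos: [0.5347, 0.2616, 0.1846]
eef_rot: [[0.112, 0.0, 0.994], [-0.994, -0.0, 0.112], [0.0, -1.0, 0.0]]
ft_force: [0.4, -0.1, -3.9]
grip_width: 0.23
```

```bash
python3 lift.py|head -1; python3 binrel.py
```

```text
t 35.05 tcp [534.7 261.6 184.6] blade heading by tool 96.4 F [ 0.4 -0.1 -3.9] grip 0.23
rim side -1 lat pctl [-81.6 -75.9 -71.2] slope deg -0.1 front x 41.4 max 129.9 4061
rim side 1 lat pctl [62.2 66.9 72.5] slope deg -0.0 front x 41.9 max 129.0 3900
plate lat -53.8 46.8 near edge x 68.3 z -23.2
```

Call:
drive_tool:
  motion:
    - {"dp": [0.1, 0, -1.5], "delta_rot": [0, 0, 0], "gripper": 0.1}
    - {"dp": [0.1, 0, -3.2], "delta_rot": [0, 0, 0], "gripper": 0.1}
    - {"dp": [0.1, 0, -4.8], "delta_rot": [0, 0, 0], "gripper": 0.1}
    - {"dp": [0.1, 0, -6], "delta_rot": [0, 0, 0], "gripper": 0.1}
    - {"dp": [0.1, 0, -6.8], "delta_rot": [0, 0, 0], "gripper": 0.1}
    - {"dp": [0.1, 0, -7.3], "delta_rot": [0, 0, 0], "gripper": 0.1}
    - {"dp": [0.1, 0, -7.7], "delta_rot": [0, 0, 0], "gripper": 0.1}
    - {"dp": [0.1, 0, -7.7], "delta_rot": [0, 0, 0], "gripper": 0.1}

```text
time: 36.15
tcp_pos: [0.5356, 0.2626, 0.1078]
eef_rot: [[0.112, 0.001, 0.994], [-0.994, 0.0, 0.112], [-0.0, -1.0, 0.001]]
ft_force: [-0.8, 0.5, -2.0]
grip_width: 0.23
```

```bash
python3 lift.py|head -1; python3 binrel.py
```

```text
t 36.15 tcp [535.6 262.6 107.8] blade heading by tool 96.43 F [-0.8  0.5 -2. ] grip 0.23
rim side -1 lat pctl [-81.  -74.6 -70. ] slope deg 0.1 front x 39.6 max 109.8 7641
rim side 1 lat pctl [63.3 67.8 74. ] slope deg -0.1 front x 40.6 max 109.6 7308
plate lat -53.1 47.2 near edge x 68.2 z -21.7
```

Landed (plate top rose relative to the tool). Withdraw.

Call:
drive_tool:
  motion:
    - {"dp": [0, 0, -0.15], "delta_rot": [0, 0, 0], "gripper": 0.1}
    - {"dp": [0.17, -1.5, -0.15], "delta_rot": [0, 0, 0], "gripper": 0.1}
    - {"dp": [0.4, -3.5, -0.15], "delta_rot": [0, 0, 0], "gripper": 0.1}
    - {"dp": [0.68, -6, -0.15], "delta_rot": [0, 0, 0], "gripper": 0.1}
    - {"dp": [0.97, -8.5, -0.15], "delta_rot": [0, 0, 0], "gripper": 0.1}
    - {"dp": [1.25, -11, -0.15], "delta_rot": [0, 0, 0], "gripper": 0.1}
    - {"dp": [1.5, -13.2, -0.15], "delta_rot": [0, 0, 0], "gripper": 0.1}
    - {"dp": [1.5, -13.2, 0], "delta_rot": [0, 0, 0], "gripper": 0.1}

```text
time: 37.25
tcp_pos: [0.5504, 0.1276, 0.1074]
eef_rot: [[0.109, -0.0, 0.994], [-0.994, -0.001, 0.109], [0.001, -1.0, -0.0]]
ft_force: [0.4, 0.2, -2.6]
grip_width: 0.232
```

Call:
drive_tool:
  motion:
    - {"dp": [-2, -4, 0], "delta_rot": [0, 0, -2], "gripper": 0.1}
    - {"dp": [-5, -9, 0], "delta_rot": [0, 0, -5], "gripper": 0.1}
    - {"dp": [-8.5, -14, 0], "delta_rot": [0, 0, -9.4], "gripper": 0.1}
    - {"dp": [-11.4, -18.4, 0], "delta_rot": [0, 0, -9.4], "gripper": 0.1}
    - {"dp": [-11.4, -18.4, 0], "delta_rot": [0, 0, -9.4], "gripper": 0.1}
    - {"dp": [-11.4, -18.4, 0], "delta_rot": [0, 0, -9.4], "gripper": 0.1}

```text
time: 38.0
tcp_pos: [0.4367, -0.0537, 0.1078]
eef_rot: [[-0.053, 0.001, 0.999], [-0.999, 0.0, -0.053], [-0.0, -1.0, 0.001]]
ft_force: [0.4, -0.2, -1.7]
grip_width: 0.23
```

```bash
python3 lift.py|head -2; python3 look.py top; python3 look.py scene s10.png|head -4
python3 - <<'E'
from meas import *
p=optics.camera("top"); w=cloud(p)
print("lines",*rects(p["image"],w,*Y,-.01,.01,30,(.38,.5,-.2,.2)),sep="\n")
P=w[(cv2.inRange(cv2.cvtColor(p["image"],cv2.COLOR_RGB2HSV),*Y)>0)&(w[...,2]>.075)&(w[...,1]>.3)]*1000
print(len(P),cv2.minAreaRect(P[:,:2].astype(np.float32)),np.median(P[:,2]))
A=np.c_[P[:,:2]-P[:,:2].mean(0),np.ones(len(P))]; print("slopes",np.linalg.lstsq(A,P[:,2],rcond=None)[0])
E
```

```text
t 38.0 tcp [436.7 -53.7 107.8] blade heading by tool 86.97 F [ 0.4 -0.2 -1.7] grip 0.23
blade n 12996 pitch deg -0.3 roll -0.06 top z rel tcp at mid -27.8 rect [90.6 -0. ] [56.6 40. ] 0.1 xmax 118.9
t 38.05 tcp mm [436.9 -53.2 107.8] xhead -92.96 grip 0.23322612195717973 F [-1.  -0.6 -2.6] dn [ 0.001  0.    -1.   ]
Y
(np.int32(1363), [530.2, 374.6], [108.6, 94.4], 6.9, 85.4)
N
(np.int32(353), [524.8, -431.1], [81.9, 32.6], 89.9, 31.8)
(np.int32(351), [469.0, -432.8], [82.6, 36.3], 89.1, 31.8)
O
t 38.1 tcp mm [436.9 -52.9 107.6] xhead -92.91 grip 0.23344757998150234 F [-0.2  0.7 -1.9] dn [ 0.001  0.    -1.   ]
Y
(np.int32(2673), [518.1, 371.2], [120.5, 96.3], 8.2, 86.6)
N
lines
(np.int32(60), [416.8, 86.0], [68.6, 5.6], 88.3, 1.7)
1233 ((525.8406372070312, 375.2489318847656), (99.75164794921875, 93.99766540527344), 6.137935161590576) 85.8167859637271
slopes [-2.56653688e-03  2.91863244e-03  8.57999656e+01]
```

View pics/s10.png

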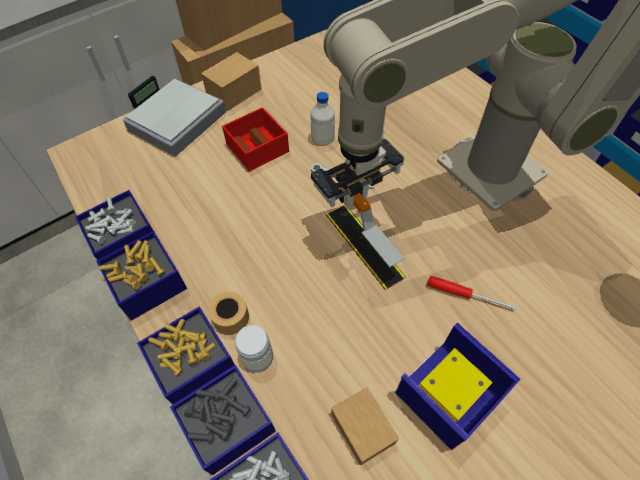

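Stack of three is flat and centred; the lifter is above its mat. Setting it down.

Call:
drive_tool:
  motion:
    - {"dp": [0, 0, -3], "delta_rot": [0, 0, 0], "gripper": 0.1}
    - {"dp": [0, 0, -5.5], "delta_rot": [0, 0, 0], "gripper": 0.1}
    - {"dp": [0, 0, -6.8], "delta_rot": [0, 0, 0], "gripper": 0.1}
    - {"dp": [0, 0, -7.2], "delta_rot": [0, 0, 0], "gripper": 0.1}
    - {"dp": [0, 0, -7.4], "delta_rot": [0, 0, 0], "gripper": 0.1}
    - {"dp": [0, 0, -7.4], "delta_rot": [0, 0, 0], "gripper": 0.1}
    - {"dp": [0, 0, -7.4], "delta_rot": [0, 0, 0], "gripper": 0.1}

```text
time: 39.08
tcp_pos: [0.4368, -0.0538, 0.0341]
eef_rot: [[-0.052, 0.001, 0.999], [-0.999, -0.0, -0.052], [0.0, -1.0, 0.001]]
ft_force: [-0.0, -0.3, -2.6]
grip_width: 0.232
```

Call:
drive_tool:
  motion:
    - {"dp": [0, 0, -0.1], "delta_rot": [0, 0, 0], "gripper": 0.4}
    - {"dp": [0, 0, -0.1], "delta_rot": [0, 0, 0], "gripper": 0.5}
    - {"dp": [0, 0, -0.1], "delta_rot": [0, 0, 0], "gripper": 0.5}
    - {"dp": [0, 0, -0.1], "delta_rot": [0, 0, 0], "gripper": 0.5}
    - {"dp": [0, 0, 2], "delta_rot": [0, 0, 0], "gripper": 0.5}
    - {"dp": [0, 0, 6], "delta_rot": [0, 0, 0], "gripper": 0.5}
    - {"dp": [0, 0, 11], "delta_rot": [0, 0, 0], "gripper": 0.5}
    - {"dp": [0, 0, 16], "delta_rot": [0, 0, 0], "gripper": 0.5}

```text
time: 40.08
tcp_pos: [0.4359, -0.0536, 0.1948]
eef_rot: [[-0.052, -0.0, 0.999], [-0.999, 0.0, -0.052], [-0.0, -1.0, -0.0]]
ft_force: [0.4, -0.3, -0.6]
grip_width: 0.502
```

Call:
drive_tool:
  motion:
    - {"dp": [-4, -12, 5], "delta_rot": [0, 0, 0], "gripper": 0.5}
    - {"dp": [-4, -12, 5], "delta_rot": [0, 0, 0], "gripper": 0.5}
    - {"dp": [-4, -18, 10], "delta_rot": [0, 0, 0], "gripper": 0.5}
    - {"dp": [-4, -24, 10], "delta_rot": [0, 0, 0], "gripper": 0.5}
    - {"dp": [-4, -30, 10], "delta_rot": [0, 0, 0], "gripper": 0.5}
    - {"dp": [-4, -30, 10], "delta_rot": [0, 0, 0], "gripper": 0.5}
    - {"dp": [-4, -30, 10], "delta_rot": [0, 0, 0], "gripper": 0.5}
    - {"dp": [-4, -30, 10], "delta_rot": [0, 0, 0], "gripper": 0.5}

```text
time: 41.08
tcp_pos: [0.3965, -0.3523, 0.2932]
eef_rot: [[-0.051, -0.0, 0.999], [-0.999, 0.001, -0.051], [-0.001, -1.0, -0.0]]
ft_force: [-0.2, 0.6, 0.1]
grip_width: 0.498
```

```bash
python3 look.py top top11.png
python3 - <<'E'
from meas import *
p=optics.camera("top"); w=cloud(p); im=p["image"]
print("lines",*rects(im,w,*Y,-.01,.01,30),sep="\n")
print("handle",*rects(im,w,(8,150,100),(20,255,255),.045,.08),sep="\n")
print("blade",*rects(im,w,(0,0,100),(180,60,255),-.01,.02,20,(.38,.49,-.15,.2)),sep="\n")
for q in["screwdriver","wrench","bottle","tape","tin","carton"]: print(q,[(round(d["p"],2),np.round(d["xyz"],3).tolist()) for d in recognise(p,q)][:1])
E
```

```text
t 41.075 tcp mm [ 396.5 -352.3  293.2] xhead -92.91 grip 0.49821188117878085 F [-0.2  0.6  0.1] dn [-0.     0.001 -1.   ]
Y
(np.int32(1375), [529.8, 375.0], [108.2, 94.8], 6.8, 85.0)
N
(np.int32(224), [524.2, -435.2], [87.4, 33.8], 90.0, 33.1)
O
(np.int32(213), [436.7, -55.8], [86.5, 18.5], 88.2, 64.5)
lines
(np.int32(216), [465.3, -5.4], [248.4, 7.0], 86.9, 0.9)
(np.int32(213), [412.9, -3.7], [248.6, 6.7], 87.0, 1.1)
handle
(np.int32(278), [435.5, -55.8], [86.6, 21.1], 88.2, 64.3)
blade
(np.int32(590), [442.9, 56.8], [105.6, 41.8], 86.6, 3.8)
screwdriver [(0.69, [0.355, 0.207, 0.024])]
wrench [(0.61, [0.351, -0.204, 0.005])]
bottle [(0.75, [0.508, 0.329, 0.05])]
tape [(0.71, [0.786, -0.024, 0.049])]
tin [(0.84, [0.779, 0.087, 0.101])]
carton [(0.93, [0.696, 0.32, 0.051])]
```

View pics/top11.png

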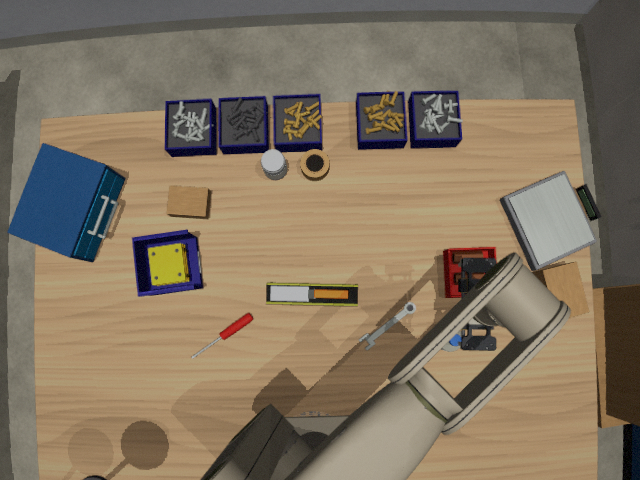

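Everything is in place: the stack is in the bin, the lifter is on its mat, and the nuts are in the box. The arm is clear of the bench. Handing in.

```bash
python3 -c "
from rig import r
print(r.job_done())"
```

```text
the job is handed in; nothing more can be done
None
```

The bench is cleared and the job is handed in at about 41 s of the 210 s allowed. No verdict was reported.

- **Nuts:** there were two, and both lie side by side in the red box. The last picture showed only one clearly because the arm hid the other; both showed in the check just before the lifter was set down.
- **Plates:** there were three, each carried on the lifter blade, and they are stacked in the blue bin. The top plate's centre is within about 1 mm of the bin's measured centre. Its height is 86 mm against 87 expected, and its tilt is below 0.005 rad.
- **Lifter:** it stands on its mat, about 2 mm from the mat's origin and within about 1° of its direction.
- **Other objects:** screwdriver, wrench, tape, tin and carton all read within about 5 mm of their starting places. In the last picture the network's bottle reading fell on the bin, because the arm was over the bottle. I have no direct final reading of it; it stood upright in the scene view before that, and the arm passed well above it.

The knock mentioned in the task did not show up in any check.

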